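# Line bottles up against the flip stop of a feed lane

## Task

Get the bottle feed lane ready: flip its stop flag fully down across the lane, then put every blue-capped bottle on the bench upright between the rails, standing up those that lie on their side, and slide the whole row along the lane until it presses against the flag. Finish with the flag still down and all the bottles standing steadily in one closed row, each touching the next and the first at the flag, and leave the other things on the bench where they are.

Things in the scene. Friction and masses are not known exactly. Their poses are not given: they have to be found in the camera images.
- lane: fixed feed lane: grey base plate 315 x 100 mm, upper face (lane floor) 8 mm above the worktop; two aluminium rails along x, 66 mm apart inside, 6 mm thick, from x = -160 to +100 mm, and an end wall at the robot's end (inside at x = -160), all 28 mm high above the worktop. Origin: on the worktop below the lane's middle line; x points along the lane to the stop end (away from the robot), y left.
- lane_stop (a point): point on the lane floor, mid-way between the rails, straight below the flag's stop face when the flag is down (115 mm along x from the lane's origin, 8 mm above the worktop); axes as the lane's. A bottle that touches the flag has its axis 28 mm before this point (at x = -28 mm).
- flag (a joint): stop flag, rad: 0 = raised, leaning 0.17 beyond upright to the lane's left; grows as it swings to the right and down; 1.745 = fully down (stop), level across the lane, 29 to 55 mm above the worktop. Stays where left; about 1 N at the tip moves it. Bar 12 mm thick (along x), 26 wide, 123 long from the hinge; black knob 20 mm dia., 18 long near its tip, on the side away from the bottles
- flag_hinge (a point): hinge axis of the flag (parallel to the lane's x), in a bracket 50 mm high beside the left rail: 121 mm along x, 55 mm left of the lane's middle, 42 mm above the worktop.
- flag_tip (a point): near the free end of the flag bar, 110 mm from the hinge axis, on its middle line.
- bottle_s0: round glass screw-cap bottle with a blue cap, 56 mm diameter, 102 mm tall, about 0.2 kg: straight body up to 74 mm, cap 45 mm diameter from 75 to 102 mm. Origin: centre of its underside; own z axis runs from base to cap. Stands on the worktop at the start, to the left of the lane. May be absent.
- bottle_s1: round glass screw-cap bottle with a blue cap, 56 mm diameter, 102 mm tall, about 0.2 kg: straight body up to 74 mm, cap 45 mm diameter from 75 to 102 mm. Origin: centre of its underside; own z axis runs from base to cap. Stands on the worktop at the start, to the left of the lane. May be absent.
- bottle_s2: round glass screw-cap bottle with a blue cap, 56 mm diameter, 102 mm tall, about 0.2 kg: straight body up to 74 mm, cap 45 mm diameter from 75 to 102 mm. Origin: centre of its underside; own z axis runs from base to cap. Stands on the worktop at the start, to the left of the lane. May be absent.
- bottle_l0: round glass screw-cap bottle with a blue cap, 56 mm diameter, 102 mm tall, about 0.2 kg: straight body up to 74 mm, cap 45 mm diameter from 75 to 102 mm. Origin: centre of its underside; own z axis runs from base to cap. Lies on its side on the worktop to the right of the lane at the start, cap pointing roughly to the right. Always present; it can roll.
- bottle_l1: round glass screw-cap bottle with a blue cap, 56 mm diameter, 102 mm tall, about 0.2 kg: straight body up to 74 mm, cap 45 mm diameter from 75 to 102 mm. Origin: centre of its underside; own z axis runs from base to cap. Lies on its side as bottle_l0 does. Always present; it can roll.
- beaker: bystander: clear empty beaker, 74 mm diameter, 90 mm tall, loose; origin centre of underside
- tape_roll: bystander: roll of masking tape lying flat, 106 mm across, 24 mm high, loose; origin centre of underside
- film_carton: bystander: small white carton 63 x 147 x 62 mm high, loose; origin centre of underside

How it is judged:
On the way, in this order (a step that is already met when the one before it is completed fails the run):
1. the stop flag is flipped fully down across the lane (value of joint flag above 1.66 rad), for 0.2 s.
2. with every bottle upright between the rails, the row is pushed against the flag (value of joint flag above 1.66 rad and angle between each of bottle_s0, bottle_s1, bottle_s2, bottle_l0, bottle_l1's own z axis and vertical below 0.12 rad and z of bottle_s0 in the frame of lane_stop between -0.006 and 0.006 m and y of bottle_s0 in the frame of lane_stop between -0.01 and 0.01 m and x of bottle_s0 in the frame of lane_stop between -0.26 and -0.018 m and z of bottle_s1 in the frame of lane_stop between -0.006 and 0.006 m and y of bottle_s1 in the frame of lane_stop between -0.01 and 0.01 m and x of bottle_s1 in the frame of lane_stop between -0.26 and -0.018 m and z of bottle_s2 in the frame of lane_stop between -0.006 and 0.006 m and y of bottle_s2 in the frame of lane_stop between -0.01 and 0.01 m and x of bottle_s2 in the frame of lane_stop between -0.26 and -0.018 m and z of bottle_l0 in the frame of lane_stop between -0.006 and 0.006 m and y of bottle_l0 in the frame of lane_stop between -0.01 and 0.01 m and x of bottle_l0 in the frame of lane_stop between -0.26 and -0.018 m and z of bottle_l1 in the frame of lane_stop between -0.006 and 0.006 m and y of bottle_l1 in the frame of lane_stop between -0.01 and 0.01 m and x of bottle_l1 in the frame of lane_stop between -0.26 and -0.018 m and (contact force between flag and bottle_s0 above 0.5 N or contact force between flag and bottle_s1 above 0.5 N or contact force between flag and bottle_s2 above 0.5 N or contact force between flag and bottle_l0 above 0.5 N or contact force between flag and bottle_l1 above 0.5 N)), for 0.1 s.
At the end, for the whole second after the job is handed in: Flag above 1.66 rad. Every bottle stands on the lane floor between the rails, upright within 0.05 rad, at rest, before the flag. All gaps together, from the flag to the last bottle, come to at most 7 mm with three bottles and 9 mm with four. Beaker, tape and carton moved under 40 mm (value of joint flag above 1.66 rad and angle between each of bottle_s0, bottle_s1, bottle_s2, bottle_l0, bottle_l1's own z axis and vertical below 0.05 rad and z of bottle_s0 in the frame of lane_stop between -0.006 and 0.006 m and y of bottle_s0 in the frame of lane_stop between -0.01 and 0.01 m and x of each of bottle_s0, bottle_s1, bottle_s2, bottle_l0, bottle_l1 in the frame of lane_stop below -0.022 m and linear speed of each of bottle_s0, bottle_s1, bottle_s2, bottle_l0, bottle_l1 below 0.02 m/s and angular speed of each of bottle_s0, bottle_s1, bottle_s2, bottle_l0, bottle_l1 below 0.2 rad/s and (x of bottle_s0 in the frame of lane_stop above -0.147 m or (x of bottle_s0 in the frame of lane_stop above -0.205 m and (x of bottle_s1 in the frame of lane_stop between -0.147 and -0.129 m or x of bottle_s2 in the frame of lane_stop between -0.147 and -0.129 m or x of bottle_l0 in the frame of lane_stop between -0.147 and -0.129 m or x of bottle_l1 in the frame of lane_stop between -0.147 and -0.129 m) and (x of bottle_s1 in the frame of lane_stop between -0.091 and -0.074 m or x of bottle_s2 in the frame of lane_stop between -0.091 and -0.074 m or x of bottle_l0 in the frame of lane_stop between -0.091 and -0.074 m or x of bottle_l1 in the frame of lane_stop between -0.091 and -0.074 m))) and z of bottle_s1 in the frame of lane_stop between -0.006 and 0.006 m and y of bottle_s1 in the frame of lane_stop between -0.01 and 0.01 m and (x of bottle_s1 in the frame of lane_stop above -0.147 m or (x of bottle_s1 in the frame of lane_stop above -0.205 m and (x of bottle_s0 in the frame of lane_stop between -0.147 and -0.129 m or x of bottle_s2 in the frame of lane_stop between -0.147 and -0.129 m or x of bottle_l0 in the frame of lane_stop between -0.147 and -0.129 m or x of bottle_l1 in the frame of lane_stop between -0.147 and -0.129 m) and (x of bottle_s0 in the frame of lane_stop between -0.091 and -0.074 m or x of bottle_s2 in the frame of lane_stop between -0.091 and -0.074 m or x of bottle_l0 in the frame of lane_stop between -0.091 and -0.074 m or x of bottle_l1 in the frame of lane_stop between -0.091 and -0.074 m))) and z of bottle_s2 in the frame of lane_stop between -0.006 and 0.006 m and y of bottle_s2 in the frame of lane_stop between -0.01 and 0.01 m and (x of bottle_s2 in the frame of lane_stop above -0.147 m or (x of bottle_s2 in the frame of lane_stop above -0.205 m and (x of bottle_s0 in the frame of lane_stop between -0.147 and -0.129 m or x of bottle_s1 in the frame of lane_stop between -0.147 and -0.129 m or x of bottle_l0 in the frame of lane_stop between -0.147 and -0.129 m or x of bottle_l1 in the frame of lane_stop between -0.147 and -0.129 m) and (x of bottle_s0 in the frame of lane_stop between -0.091 and -0.074 m or x of bottle_s1 in the frame of lane_stop between -0.091 and -0.074 m or x of bottle_l0 in the frame of lane_stop between -0.091 and -0.074 m or x of bottle_l1 in the frame of lane_stop between -0.091 and -0.074 m))) and z of bottle_l0 in the frame of lane_stop between -0.006 and 0.006 m and y of bottle_l0 in the frame of lane_stop between -0.01 and 0.01 m and (x of bottle_l0 in the frame of lane_stop above -0.147 m or (x of bottle_l0 in the frame of lane_stop above -0.205 m and (x of bottle_s0 in the frame of lane_stop between -0.147 and -0.129 m or x of bottle_s1 in the frame of lane_stop between -0.147 and -0.129 m or x of bottle_s2 in the frame of lane_stop between -0.147 and -0.129 m or x of bottle_l1 in the frame of lane_stop between -0.147 and -0.129 m) and (x of bottle_s0 in the frame of lane_stop between -0.091 and -0.074 m or x of bottle_s1 in the frame of lane_stop between -0.091 and -0.074 m or x of bottle_s2 in the frame of lane_stop between -0.091 and -0.074 m or x of bottle_l1 in the frame of lane_stop between -0.091 and -0.074 m))) and z of bottle_l1 in the frame of lane_stop between -0.006 and 0.006 m and y of bottle_l1 in the frame of lane_stop between -0.01 and 0.01 m and (x of bottle_l1 in the frame of lane_stop above -0.147 m or (x of bottle_l1 in the frame of lane_stop above -0.205 m and (x of bottle_s0 in the frame of lane_stop between -0.147 and -0.129 m or x of bottle_s1 in the frame of lane_stop between -0.147 and -0.129 m or x of bottle_s2 in the frame of lane_stop between -0.147 and -0.129 m or x of bottle_l0 in the frame of lane_stop between -0.147 and -0.129 m) and (x of bottle_s0 in the frame of lane_stop between -0.091 and -0.074 m or x of bottle_s1 in the frame of lane_stop between -0.091 and -0.074 m or x of bottle_s2 in the frame of lane_stop between -0.091 and -0.074 m or x of bottle_l0 in the frame of lane_stop between -0.091 and -0.074 m)))); the robot touches nothing.
It fails at once if beaker, tape roll or carton moved more than 40 mm (distance of any of beaker, tape_roll, film_carton from where it was at the start of the episode above 0.04 m).
It fails at once if a bottle falls off the worktop (height (world z) of any of bottle_s0, bottle_s1, bottle_s2, bottle_l0, bottle_l1 below -0.1 m).
Of bottle_s0, bottle_s1, bottle_s2 only 1 to 2 are there at a start; the rules pass over those that are not, and their reading is None.
At some moment in a run one of bottle_s0, bottle_s1, bottle_s2 may be knocked a few centimetres aside while the robot is not near it.
Once in a run the grip may slacken for a moment while it holds something.
It also fails if it takes over 210 s, if anything falls off the work surface, if the arm or the gripper's body presses on something with over 40 N, if the wrist force passes 120 N, or if a joint passes its speed limit or range.

## Robot

A 6-joint arm with a two-finger parallel gripper is mounted at the origin on a cart in front of the work surface, level with it; the furniture and walls round the work are solid. World frame = base frame: x ahead of the robot, y to its left, z up, the work surface at z = 0. Lengths are in m, angles in rad, forces in N, time in s.
With the tool pointing down it reaches from about 0.35 to 0.85 m from the base axis. Payload 8.1 kg.
Tool frame: the origin (TCP) lies at the centre of the arm's flange, where the gripper is bolted on; the fingertips stand 186 mm ahead of it and the grasp point (between the pads) lies 167 mm ahead of it; z points along the fingers, y is the line along which they close (so a half turn about z gives the same grasp; the last joint's range is limited). The gripper opens to 93 mm and grips with 3 to 60 N. Pads are 15 mm wide; open, the fingers measure 128 mm over their backs; the gripper's body (75 mm by 188 mm) begins 65 mm behind the grasp point.
Start: joints at [1.228, 0.13, 1.488, -0, 1.523, -0.085], TCP at [0.153, 0.58, 0.405] pointing down, gripper open.
Joint ranges: [-2.96, 2.96], [-0.89, 2.26], [0.02, 2.5], [-1.34, 4.48], [0, 2.73], [-2.66, 2.66]. Speed limits (rad/s): [2.39, 2.39, 2.79, 3.14, 3.14, 3.14].

## Interface

Orientations are given as a rotation vector (axis times angle).
In Python, from plant import robot gives the robot as it stands.
- The arm moves only by the tool apply_moves, never from a script. Its argument "series" is a list of rows, each a list of 2 entries, a list of its own where there are three numbers: the shift along the tool's x, y, z in mm, then the turn, a rotation vector about the tool's x, y, z in rad. A call has 1 to 12 rows; each row shifts and turns the commanded pose from where the row before left it, along the tool's axes as they then stand; what a row does not reach is not made up. A row lasts 1/12 s, in which the tool goes at most 41.7 mm and 7.16 degrees, less where a joint would pass 70% of its speed; a pose out of reach is approached as far as the arm can. A call is refused whole if a number of a shift passes 41.7 or a number of a turn 0.125, either way. A call with a gripper value outside its range is refused whole. "claw" is the opening, from 0 (shut) to 1 (fully open), set as the call begins (left out, the last holds). The fingers move at their own pace and stop on an object; "newtons" is the grip in N (left out, the last holds). Time passes only in rows, so rows that do not move let the fingers close. It gives the time, the measured TCP pose, the force, the opening and the grip force at its end, in the units of the state.
- robot.read_state(): the state, without advancing time (a new reading comes with each control period).
- robot.read_camera(name): name is "side" or "top" or "wrist"; returns (picture, depth): 480x640x3 uint8, blue, green, red; 480x640 float32, m along the optical axis (not along the pixel's ray), 0 where there is no reading.
- robot.calibration(name): a dict with "fx", "fy", "cx", "cy" (pixels), "D" ([k1, k2, p1, p2, k3] as OpenCV has them; the pictures are not rectified), "extrinsics" (4x4, takes a point from world to camera coordinates). Camera axes: x right, y down, z forward; pixel columns grow to the right and rows downward; lengths in m; the calibration is good to about 2 mm. A picture is of the moment at which its call begins: read the wrist's pose just before it. calibration takes no time and is no camera call; for the wrist camera it gives the pose at the moment of the call.
- robot.close_job(): hands the job in; it is judged then, once.
The state is a dict: "t": time; "q": joint angles; "dq": joint speeds; "joint_torque": joint torques, N m; "tool_pos": TCP position; "orientation": TCP orientation; "force": force on the tool from outside, world axes, zero at the start; "wrist_torque": the same for the moment, N m; "opening": finger opening in m; "gripper_force": force on a finger pad.
Only numpy, scipy, OpenCV 4.12 (cv2) and the standard library are available. Lean on these libraries where they do the work, as an engineer would, in place of code of your own. Each camera call takes 0.05 s, during which the arm holds its last target. There are 200 camera calls.

## Working session

There is one attempt and no reset: what is moved stays moved. The work goes in short steps, Python scripts to look and compute and a tool call to move; the robot and the scene stay as the last step left them, time stands still between calls to the robot, and variables do not carry over. Pictures are saved under pics/ and viewed, at most 16 in all, crops included, and the job is handed in when it is done.

Besides the shell and the picture viewer there is one more tool, called after "Request:" as a command line: name --argument value ..., lists and objects as JSON in quotes. apply_moves: Moves the arm, as the interface text tells. Its arguments: {"type":"object","properties":{"series":{"type":"array"},"claw":{"type":"number"},"newtons":{"type":"number"}},"required":["series"]}

```bash
ls; mkdir -p pics; python3 - <<'E'
from plant import robot
import cv2,numpy as np
s=robot.read_state();print({k:np.round(v,3) for k,v in s.items()})
for n in ("top","side"):
    im,d=robot.read_camera(n);cv2.imwrite(f"pics/{n}0.png",im);np.save(f"pics/{n}0.npy",d)
    c=robot.calibration(n);print(n,c["fx"],c["cx"],c["cy"],c["D"],np.round(c["extrinsics"],3).tolist())
c=robot.calibration("wrist");print(c["fx"],np.round(c["extrinsics"],3).tolist())
E
```

```text
pics
{'t': np.float64(0.0), 'q': array([ 1.228,  0.131,  1.489,  0.   ,  1.523, -0.085]), 'dq': array([-0.001,  0.   , -0.001,  0.   , -0.003,  0.003]), 'joint_torque': array([ 1.0000e-03, -5.5984e+01, -4.9176e+01,  7.7000e-02,  3.5000e-02,
       -0.0000e+00]), 'tool_pos': array([0.153, 0.58 , 0.404]), 'orientation': array([-4.040e-01, -3.115e+00,  3.000e-03]), 'force': array([-0.524,  0.328,  0.46 ]), 'wrist_torque': array([-0.034,  0.006,  0.028]), 'gripper_force': np.float64(0.0), 'opening': np.float64(0.093)}
top 442.7080307930135 320.89292682075956 244.1525222162397 [-0.06340219  0.          0.          0.          0.        ] [[-0.027, -1.0, -0.014, 0.143], [-0.997, 0.028, -0.065, 0.547], [0.066, 0.012, -0.998, 1.132], [0.0, 0.0, 0.0, 1.0]]
side 531.4973145981094 326.5723169772684 248.1987609591576 [-0.07342341  0.          0.          0.          0.        ] [[-0.994, -0.106, 0.015, 0.573], [-0.078, 0.616, -0.784, 0.06], [0.074, -0.781, -0.62, 1.536], [0.0, 0.0, 0.0, 1.0]]
374.20042591528795 [[0.254, 0.967, -0.002, -0.599], [0.932, -0.244, 0.268, -0.032], [0.259, -0.07, -0.963, 0.391], [0.0, 0.0, 0.0, 1.0]]
```

View pics/top0.png

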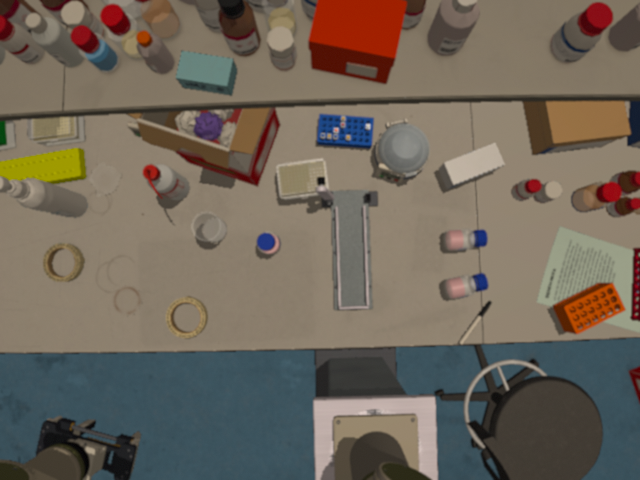

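View pics/side0.png

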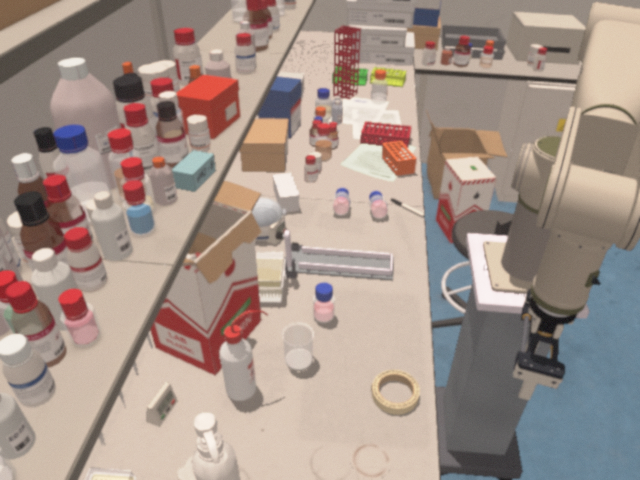

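The top view shows one standing bottle with its cap at (268,243). Two bottles lie at (465,240) and (465,287), caps to the right. The lane runs from (352,190) to (352,310), and the raised flag is at (322,190). The beaker is at (208,230), the tape at (187,317) and the carton at (470,167).

```bash
cat > h.py <<'E'
import cv2,numpy as np
from scipy.spatial.transform import Rotation as R
from plant import robot
def K(c): return np.array([[c["fx"],0,c["cx"]],[0,c["fy"],c["cy"]],[0,0,1]])
def rays(c,uv):
    E=np.array(c["extrinsics"]);p=cv2.undistortPoints(np.array(uv,float).reshape(-1,1,2),K(c),np.array(c["D"])).reshape(-1,2)
    d=np.c_[p,np.ones(len(p))]
    return -E[:3,:3].T@E[:3,3], d@E[:3,:3]
def onplane(c,uv,z):
    o,d=rays(c,uv);return o+d*((z-o[2])/d[:,2])[:,None]
def cloud(c,d):
    v,u=np.mgrid[0:480,0:640];o,r=rays(c,np.c_[u.ravel(),v.ravel()])
    P=o+r*d.reshape(-1,1);P[d.ravel()==0]=np.nan;return P.reshape(480,640,3)
def blue(im):
    h=cv2.cvtColor(im,cv2.COLOR_BGR2HSV);return cv2.inRange(h,(108,120,50),(128,255,255))
def blobs(m,amin):
    n,l,st,ce=cv2.connectedComponentsWithStats(m)
    return [(tuple(st[i]),ce[i].round(1),l==i) for i in range(1,n) if st[i,4]>amin]
E
python3 - <<'E'
from h import *
im=cv2.imread("pics/top0.png");d=np.load("pics/top0.npy");c=robot.calibration("top");P=cloud(c,d)
np.set_printoptions(precision=4,suppress=True)
t=P[330:345,230:300].reshape(-1,3);print("table z",np.nanmean(t,0),np.nanstd(t,0))
for st,ce,m in blobs(blue(im),25): print("blue",st,ce,"z98",np.nanpercentile(P[m][:,2],90),onplane(c,[ce],.102),onplane(c,[ce],.028))
h=cv2.cvtColor(im,cv2.COLOR_BGR2HSV)
roi=P[200:310,325:380].reshape(-1,3);k=(roi[:,2]>.02)&(roi[:,2]<.036);q=roi[k]
print("rail",k.sum(),cv2.minAreaRect((q[:,:2]*1000).astype(np.float32)))
for nm,(a,b,e,f) in dict(flag=(170,210,305,340),beak=(205,250,188,230),cart=(140,192,435,508),l0=(225,255,438,492),l1=(268,303,438,492)).items():
    r=P[a:b,e:f].reshape(-1,3);r=r[r[:,2]>.015];print(nm,len(r),np.median(r,0),r.min(0),r.max(0))
    if nm[0]=='l' or nm=='cart': print(cv2.minAreaRect((r[:,:2]*1000).astype(np.float32)))
z=im[170:320,310:500];cv2.imwrite("pics/c1.png",cv2.resize(z,None,fx=4,fy=4,interpolation=2))
E
```

```text
table z [0.3128 0.282  0.0001] [0.0113 0.0532 0.0022]
blue (np.int32(318), np.int32(115), np.int32(55), np.int32(33), np.int32(1248)) [346.  130.8] z98 0.029372886392488473 [[0.8235 0.057  0.102 ]] [[0.8476 0.0531 0.028 ]]
blue (np.int32(475), np.int32(231), np.int32(12), np.int32(16), np.int32(155)) [480.3 238. ] z98 0.05089077320166762 [[ 0.5498 -0.2599  0.102 ]] [[ 0.555  -0.2858  0.028 ]]
blue (np.int32(258), np.int32(234), np.int32(16), np.int32(16), np.int32(210)) [265.4 241.4] z98 0.10408007491848939 [[0.5562 0.2604 0.102 ]] [[0.5618 0.2706 0.028 ]]
blue (np.int32(474), np.int32(274), np.int32(13), np.int32(16), np.int32(159)) [480.5 281.6] z98 0.05038179165356742 [[ 0.4447 -0.2552  0.102 ]] [[ 0.4425 -0.2808  0.028 ]]
rail 575 ((520.4335327148438, 45.73491668701172), (277.4731140136719, 117.12751007080078), 3.987057685852051)
flag 707 [0.6892 0.1289 0.0785] [0.6407 0.0855 0.0181] [0.7379 0.1638 0.1657]
beak 538 [0.6019 0.4219 0.0635] [0.5624 0.3722 0.0151] [0.6348 0.4473 0.0956]
cart 1543 [ 0.7402 -0.2626  0.0609] [ 0.69   -0.3476  0.0154] [ 0.7969 -0.1912  0.0685]
((743.9710693359375, -269.2795104980469), (64.35270690917969, 147.90924072265625), 19.36288070678711)
l0 821 [ 0.552  -0.2371  0.0482] [ 0.525  -0.297   0.0156] [ 0.5815 -0.1938  0.0606]
((553.240478515625, -245.76116943359375), (56.20269012451172, 102.74608612060547), 1.6381045579910278)
l1 839 [ 0.4369 -0.2332  0.0485] [ 0.4002 -0.2942  0.0152] [ 0.4656 -0.188   0.0606]
((436.22900390625, -242.072998046875), (56.69868469238281, 101.64906311035156), 11.600589752197266)
```

View pics/c1.png

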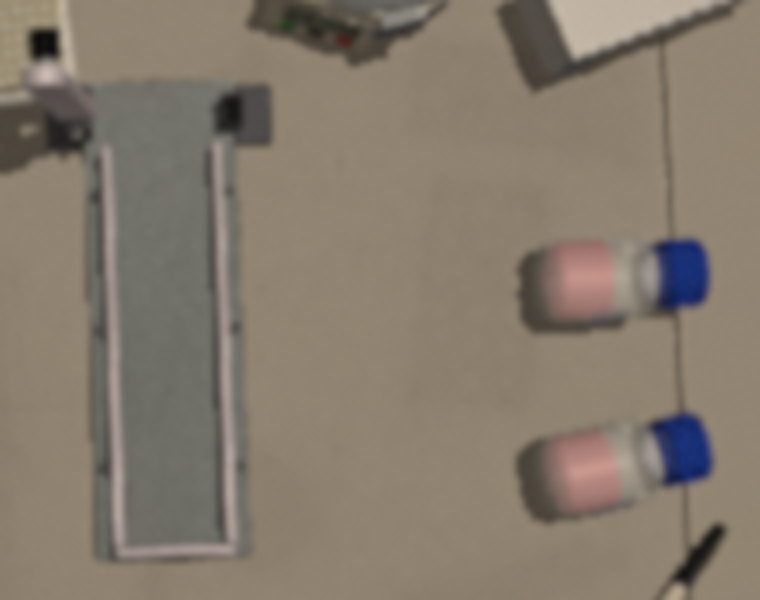

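The crop (4x, offset (310,170)) shows the rail tops. Left rail runs (107,147) to (120,553), right rail (216,143) to (233,550). The flag stands raised at the upper left, knob at (45,42). The bottles lie base left, cap right.

```bash
cat >> h.py <<'E'
np.set_printoptions(precision=3,suppress=True)
def pose():
    s=robot.read_state();return s,np.array(s["tool_pos"]),R.from_rotvec(s["orientation"])
def down(head):  # tool pointing down, tool x heading (rad)
    x=np.array([np.cos(head),np.sin(head),0]);z=np.array([0,0,-1.]);return R.from_matrix(np.c_[x,np.cross(z,x),z])
def delta(gp,Rt,gl=.167):   # shift (mm, current tool axes) and turn (tool axes) to bring grasp point to gp with orientation Rt
    s,p,Rc=pose();tp=np.array(gp)-Rt.as_matrix()[:,2]*gl
    print("TCP target",tp,"shift mm",Rc.inv().apply(tp-p)*1000,"turn",(Rc.inv()*Rt).as_rotvec(),"grasp now",p+Rc.as_matrix()[:,2]*.167,"q",np.array(s["q"]))
    return tp
E
python3 - <<'E'
from h import *
c=robot.calibration("top")
uv=np.array([(107,147),(120,553),(216,143),(233,550)])/4+[310,170]-.4
P=onplane(c,uv,.028)[:,:2];print(P)
a=(P[0]+P[2])/2;b=(P[1]+P[3])/2;u=a-b;L=np.linalg.norm(u);print("L",L,"(263) width",np.linalg.norm(P[0]-P[2]),np.linalg.norm(P[1]-P[3]))
yaw=np.arctan2(u[1],u[0]);u/=L;n=np.array([-u[1],u[0]]);O=(a+b)/2+u*.0315;print("lane origin",O,"yaw",yaw,yaw*57.3)
f=lambda x,y:O+u*x+n*y
print("flag tip up",f(.121,.0736),"hinge",f(.121,.055),"stop",f(.115,0))
for P2 in ([.553,-.246],[.436,-.242]): print(P2)
delta([*f(.121,.115),.125],down(yaw+np.pi))
E
```

```text
[[0.648 0.085]
 [0.386 0.084]
 [0.648 0.014]
 [0.386 0.012]]
L 0.2618784045805433 (263) width 0.07069149708958923 0.07222528591969685
lane origin [0.549 0.049] yaw 0.005400017397177207 0.3094209968582539
flag tip up [0.669 0.123] hinge [0.669 0.104] stop [0.664 0.049]
[0.553, -0.246]
[0.436, -0.242]
TCP target [0.669 0.164 0.292] shift mm [-604.999 -270.182  112.133] turn [-0.002 -0.    -0.263] grasp now [0.153 0.58  0.237] q [ 1.228  0.131  1.489  0.     1.523 -0.085]
```

Request:
apply_moves --series '[[[0,0,0],[0,0,-0.0877]],[[0,0,0],[0,0,-0.0877]],[[0,0,0],[0,0,-0.0876]],[[-21,-27,0],[0,0,0]],[[-21,-27,0],[0,0,0]],[[-21,-27,0],[0,0,0]],[[-21,-27,0],[0,0,0]],[[-21,-27,0],[0,0,0]],[[-21,-27,0],[0,0,0]],[[-21,-27,0],[0,0,0]],[[-21,-27,0],[0,0,0]],[[-21,-27,0],[0,0,0]]]' --claw 0

```text
t: 1.1
tool_pos: [0.3438, 0.3367, 0.4044]
orientation: [0.008, -3.141, 0.0]
force: [0.6, 0.3, 0.1]
opening: 0.0174
gripper_force: 0.0
```

Request:
apply_moves --series '[[[-21,-27,0],[0,0,0]],[[-21,-27,0],[0,0,0]],[[-21,-27,0],[0,0,0]],[[-21,-27,0],[0,0,0]],[[-21,-27,0],[0,0,0]],[[-30,-10,0],[0,0,0]],[[-30,0,0],[0,0,0]],[[-30,0,0],[0,0,0]]]'

```text
t: 1.77
tool_pos: [0.5403, 0.1929, 0.4044]
orientation: [0.005, -3.141, 0.0]
force: [-0.3, -0.5, 1.0]
opening: 0.0004
gripper_force: 0.0
```

```bash
python3 - <<'E'
from h import *
delta([.669,.164,.125],down(.0054+np.pi))
im,d=robot.read_camera("wrist");cv2.imwrite("pics/w1.png",im)
E
```

```text
TCP target [0.669 0.164 0.292] shift mm [-128.664  -29.29   112.37 ] turn [-0.    -0.    -0.002] grasp now [0.54  0.193 0.237] q [ 0.254  0.06   1.564 -0.     1.518 -1.321]
```

View pics/w1.png

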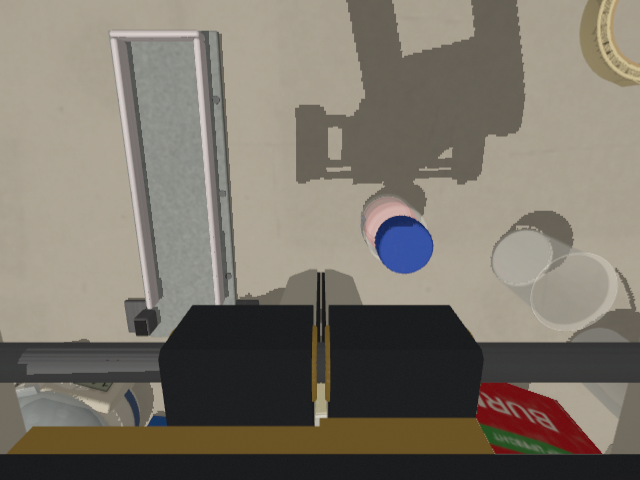

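The wrist view (camera looks back toward the robot) shows the lane at (170,170), the standing bottle's cap at (404,244), the beaker at (560,280) and the red box at (540,420).

```bash
python3 - <<'E'
from h import *
P=cloud(robot.calibration("top"),np.load("pics/top0.npy")).reshape(-1,3)
for y in np.arange(-.05,.34,.03):
    print(round(y,2),[ (lambda k: round(float(np.percentile(P[k,2],97)),3) if k.sum()>3 else None)((P[:,0]>x)&(P[:,0]<x+.03)&(P[:,1]>y)&(P[:,1]<y+.03)) for x in np.arange(.58,.88,.03)])
E
```

```text
-0.05 [0.004, 0.004, 0.006, 0.006, 0.044, 0.085, 0.421, 0.421, 0.422, 0.421, 0.499]
-0.02 [0.01, 0.011, 0.03, 0.03, 0.003, 0.003, 0.421, 0.518, 0.519, 0.519, 0.519]
0.01 [0.029, 0.029, 0.025, 0.011, 0.003, 0.003, 0.421, 0.519, 0.52, 0.519, 0.519]
0.04 [0.012, 0.012, 0.011, 0.01, 0.003, 0.003, 0.421, 0.518, 0.52, 0.52, 0.519]
0.07 [0.029, 0.029, 0.063, 0.051, 0.003, 0.003, 0.421, 0.512, 0.519, 0.519, 0.519]
0.1 [0.004, 0.003, 0.161, 0.163, 0.083, 0.082, 0.421, 0.422, 0.519, 0.519, 0.519]
0.13 [0.003, 0.003, 0.158, 0.153, 0.082, 0.082, 0.421, 0.421, 0.494, 0.45, 0.506]
0.16 [0.004, 0.004, 0.005, 0.082, 0.082, 0.082, 0.421, 0.421, 0.495, 0.496, 0.532]
0.19 [0.004, 0.004, 0.052, 0.081, 0.083, 0.083, 0.421, 0.422, 0.494, 0.494, 0.518]
0.22 [0.004, 0.003, 0.004, 0.08, 0.359, 0.36, 0.421, 0.421, 0.421, 0.554, 0.554]
0.25 [0.066, 0.004, 0.003, 0.003, 0.355, 0.352, 0.421, 0.463, 0.463, 0.555, 0.555]
0.28 [0.004, 0.003, 0.004, 0.305, 0.343, 0.343, 0.421, 0.463, 0.464, 0.422, 0.516]
0.31 [0.004, 0.004, 0.002, 0.302, 0.34, 0.341, 0.421, 0.463, 0.463, 0.462, 0.422]
0.34 [0.004, 0.003, 0.003, 0.004, 0.329, 0.341, 0.421, 0.462, 0.463, 0.462, 0.509]
```

Request:
apply_moves --series '[[[0,0,0],[0,0,-0.12]],[[0,0,0],[0,0,-0.12]],[[0,0,0],[0,0,-0.12]],[[0,0,0],[0,0,-0.12]],[[0,0,0],[0,0,-0.12]],[[-23,-23,0],[0,0,0]],[[-23,-23,0],[0,0,0]],[[-23,-23,0],[0,0,0]],[[-23,-23,0],[0,0,0]],[[0,0,0],[0,0,0]]]'

```text
t: 2.65
tool_pos: [0.6706, 0.169, 0.4005]
orientation: [0.932, -2.996, 0.001]
force: [0.4, -0.1, -0.9]
opening: 0.0009
gripper_force: 0.0
```

```bash
python3 - <<'E'
from h import *
s,p,r=pose();delta([.669,.168,.125],r)
E
```

```text
TCP target [0.67  0.168 0.292] shift mm [  0.792  -0.118 108.505] turn [0. 0. 0.] grasp now [0.67  0.169 0.234] q [ 0.173  0.383  1.201 -0.001  1.562 -2.001]
```

Request:
apply_moves --series '[[[0,0,27],[0,0,0]],[[0,0,27],[0,0,0]],[[0,0,27],[0,0,0]],[[0,0,27],[0,0,0]],[[9,-13,0],[0,0,0]],[[9,-13,0],[0,0,0]],[[9,-13,0],[0,0,0]],[[9,-13,0],[0,0,0]],[[9,-13,0],[0,0,0]],[[9,-13,0],[0,0,0]],[[0,0,0],[0,0,0]]]'

```text
t: 3.57
tool_pos: [0.6675, 0.0719, 0.2983]
orientation: [-0.931, 2.999, -0.003]
force: [0.5, 0.3, 0.1]
opening: 0.0003
gripper_force: 0.0
```

Request:
apply_moves --series '[[[5,-7,6],[0,0,0]],[[5,-7,6],[0,0,0]],[[5,-7,8],[0,0,0]],[[0,0,10],[0,0,0]],[[0,0,10],[0,0,0]],[[0,0,6],[0,0,0]],[[0,0,0],[0,0,0]]]'

```text
t: 4.15
tool_pos: [0.6655, 0.0507, 0.2475]
orientation: [0.936, -2.995, -0.002]
force: [0.8, 0.4, -0.6]
opening: 0.0002
gripper_force: 0.0
```

Request:
apply_moves --series '[[[0,0,3],[0,0,0]],[[0,0,3],[0,0,0]],[[0,0,2],[0,0,0]],[[0,0,1],[0,0,0]],[[0,0,0],[0,0,0]],[[0,0,0],[0,0,0]]]'

```text
t: 4.65
tool_pos: [0.6666, 0.0503, 0.242]
orientation: [-0.936, 2.999, -0.0]
force: [-0.0, -0.8, 1.1]
opening: 0.0006
gripper_force: 0.0
```

```bash
python3 - <<'E'
from h import *
im,d=robot.read_camera("side");cv2.imwrite("pics/s1.png",cv2.resize(im[180:340,220:420],None,fx=3,fy=3))
E
```

```text
(no output)
```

View pics/s1.png

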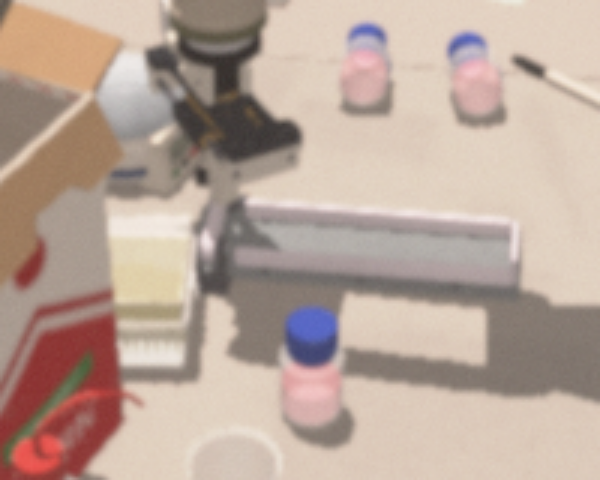

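The side crop shows the flag swung down across the lane end at (215,240), with the fingers on it. The standing bottle's cap is at (312,335).

Request:
apply_moves --series '[[[0,0,2],[0,0,0]],[[0,0,2],[0,0,0]],[[0,0,0],[0,0,0]],[[0,0,0],[0,0,0]]]'

```text
t: 5.03
tool_pos: [0.6669, 0.0502, 0.2411]
orientation: [-0.936, 2.997, -0.001]
force: [-9.5, 0.6, 19.9]
opening: 0.0007
gripper_force: 9.9
```

Request:
apply_moves --series '[[[0,0,-34],[0,0,0]],[[0,0,-34],[0,0,0]],[[0,0,-34],[0,0,0.12]],[[0,0,-34],[0,0,0.12]],[[0,0,0],[0,0,0.12]],[[0,0,0],[0,0,0.12]],[[0,0,0],[0,0,0.12]],[[0,0,0],[0,0,0]]]' --claw 1 --newtons 25

```text
t: 5.7
tool_pos: [0.6666, 0.0502, 0.3741]
orientation: [0.001, 3.141, 0.0]
force: [0.0, 0.8, -0.4]
opening: 0.0495
gripper_force: 0.0
```

```bash
python3 - <<'E'
from h import *
im,d=robot.read_camera("wrist");c=robot.calibration("wrist");cv2.imwrite("pics/w2.png",im)
for st,ce,m in blobs(blue(im),300): print(st,ce,onplane(c,[ce],.102))
im,d=robot.read_camera("top");c=robot.calibration("top");
for st,ce,m in blobs(blue(im),25): print(st,ce,onplane(c,[ce],.102))
delta([.556,.260,.19],down(.0054+np.pi))
E
```

```text
(np.int32(592), np.int32(39), np.int32(48), np.int32(71), np.int32(2661)) [618.8  77.2] [[0.561 0.236 0.102]]
(np.int32(318), np.int32(120), np.int32(3), np.int32(24), np.int32(61)) [319.1 132.5] [[0.821 0.123 0.102]]
(np.int32(475), np.int32(231), np.int32(12), np.int32(16), np.int32(154)) [480.4 238. ] [[ 0.55  -0.26   0.102]]
(np.int32(258), np.int32(234), np.int32(16), np.int32(16), np.int32(210)) [265.4 241.4] [[0.556 0.26  0.102]]
(np.int32(474), np.int32(274), np.int32(13), np.int32(16), np.int32(159)) [480.5 281.6] [[ 0.445 -0.255  0.102]]
TCP target [0.556 0.26  0.357] shift mm [108.524 210.847  16.633] turn [-0.    -0.     0.004] grasp now [0.666 0.05  0.207] q [-0.002  0.329  1.316 -0.     1.497 -1.582]
```

View pics/w2.png

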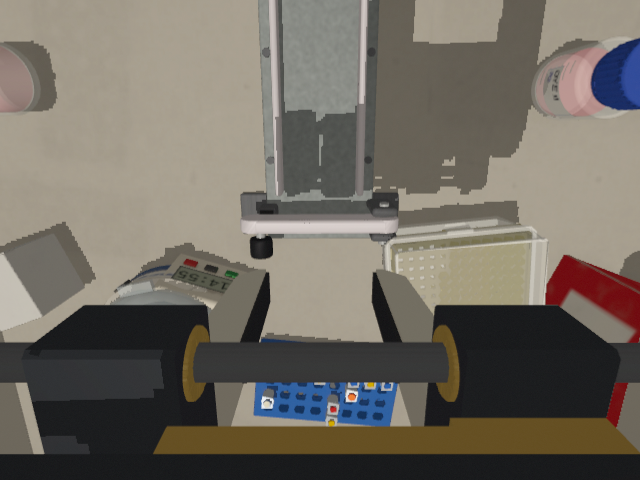

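The flag lies level across the lane end at (320,222), with its knob on the far side at (261,247). The rails are at about x=276 and x=364 in the picture.

Request:
apply_moves --series '[[[15.5,30.1,2.4],[0,0,0.004]],[[15.5,30.1,2.4],[0,0,0]],[[15.5,30.1,2.4],[0,0,0]],[[15.5,30.1,2.4],[0,0,0]],[[15.5,30.1,2.4],[0,0,0]],[[15.5,30.1,2.4],[0,0,0]],[[15.5,30.1,2.4],[0,0,0]],[[0,0,0],[0,0,0]],[[0,0,0],[0,0,0]]]'

```text
t: 6.55
tool_pos: [0.5567, 0.2623, 0.3566]
orientation: [0.013, -3.141, 0.0]
force: [0.2, -0.9, -0.4]
opening: 0.0929
gripper_force: 0.0
```

```bash
python3 - <<'E'
from h import *
im=cv2.imread("pics/w2.png").astype(int)
for r in (40,70,100): print(r,[int(v) for v in im[r,255:300].mean(1)],[int(v) for v in im[r,350:390].mean(1)])
im,d=robot.read_camera("wrist");c=robot.calibration("wrist");cv2.imwrite("pics/w3.png",im)
for st,ce,m in blobs(blue(im),300): print(st,ce,onplane(c,[ce],.102))
delta([.556,.260,.05],down(.0054+np.pi))
E
```

```text
40 [157, 157, 157, 156, 131, 133, 140, 142, 140, 138, 138, 138, 139, 138, 132, 183, 189, 196, 192, 185, 173, 147, 110, 107, 90, 83, 84, 83, 138, 136, 136, 136, 137, 137, 138, 137, 139, 141, 141, 141, 139, 138, 138, 136, 133] [132, 132, 133, 134, 135, 136, 136, 137, 127, 126, 154, 183, 195, 201, 190, 183, 124, 94, 78, 76, 78, 78, 77, 77, 76, 77, 76, 78, 93, 93, 93, 95, 95, 95, 95, 95, 95, 95, 95, 95]
70 [157, 158, 158, 158, 157, 158, 129, 133, 136, 135, 135, 138, 139, 137, 136, 135, 179, 188, 195, 191, 185, 170, 144, 110, 106, 88, 82, 81, 78, 135, 138, 139, 139, 138, 135, 135, 134, 136, 137, 138, 136, 133, 132, 132, 133] [137, 139, 141, 140, 140, 138, 138, 132, 125, 136, 181, 192, 201, 191, 184, 124, 102, 80, 79, 79, 80, 81, 81, 81, 80, 78, 78, 95, 96, 95, 95, 95, 95, 95, 96, 95, 95, 96, 96, 96]
100 [158, 157, 157, 157, 158, 157, 157, 111, 128, 136, 135, 135, 137, 138, 139, 137, 136, 176, 189, 196, 192, 185, 169, 142, 110, 107, 83, 81, 80, 134, 134, 135, 137, 139, 140, 141, 139, 139, 136, 138, 139, 141, 140, 139, 139] [139, 138, 137, 137, 139, 139, 140, 124, 127, 172, 190, 200, 196, 187, 125, 113, 81, 77, 76, 79, 80, 83, 84, 83, 81, 78, 94, 96, 96, 95, 96, 96, 96, 95, 96, 95, 96, 97, 95, 96]
(np.int32(286), np.int32(208), np.int32(66), np.int32(69), np.int32(3520)) [318.4 242.8] [[0.557 0.259 0.102]]
TCP target [0.556 0.26  0.217] shift mm [  1.422  -1.056 139.79 ] turn [-0. -0.  0.] grasp now [0.557 0.261 0.19 ] q [ 0.355  0.198  1.501 -0.     1.443 -1.221]
```

Request:
apply_moves --series '[[[0,-1.5,30],[0,0,0]],[[0,0,30],[0,0,0]],[[0,0,30],[0,0,0]],[[0,0,25],[0,0,0]],[[0,0,15],[0,0,0]],[[0,0,10],[0,0,0]],[[0,0,0],[0,0,0]]]'

```text
t: 7.18
tool_pos: [0.5573, 0.2576, 0.2142]
orientation: [0.001, -3.138, 0.003]
force: [-0.3, -0.5, -0.6]
opening: 0.0931
gripper_force: 0.0
```

Request:
apply_moves --series '[[[0,0,0],[0,0,0]],[[0,0,0],[0,0,0]],[[0,0,0],[0,0,0]],[[0,0,0],[0,0,0]],[[0,0,0],[0,0,0]],[[0,0,0],[0,0,0]]]' --claw 0 --newtons 25

```text
t: 7.68
tool_pos: [0.5579, 0.2594, 0.2177]
orientation: [-0.002, 3.141, 0.001]
force: [-0.4, 1.1, 0.8]
opening: 0.0577
gripper_force: 0.6
```

Request:
apply_moves --series '[[[0,0,-20],[0,0,0]],[[0,0,-20],[0,0,0]],[[0,0,-20],[0,0,0]],[[0,0,-20],[0,0,0]],[[0,0,0],[0,0,0]]]'

```text
t: 8.1
tool_pos: [0.559, 0.2598, 0.3017]
orientation: [-0.002, 3.135, 0.004]
force: [2.3, 0.7, -0.7]
opening: 0.0557
gripper_force: 25.0
```

```bash
python3 - <<'E'
from h import *
c=robot.calibration("wrist");s,p,r=pose()
T=np.eye(4);T[:3,:3]=r.as_matrix();T[:3,3]=p;X=np.array(c["extrinsics"])@T
T2=np.eye(4);T2[:3,:3]=R.from_rotvec([.001,3.141,0]).as_matrix();T2[:3,3]=[.6666,.0502,.3741]
c["extrinsics"]=X@np.linalg.inv(T2);np.save("X.npy",X)
Q=onplane(c,[(272.7,40),(274.7,100),(363,40),(361.3,100)],.028);print(Q,"mid",(Q[0]+Q[2])/2,(Q[1]+Q[3])/2)
print(onplane(c,[(320,203),(320,212),(320,215)],.055)) 
delta([.549+.07,.049,.13],down(.0054+np.pi))
E
```

```text
[[0.527 0.012 0.028]
 [0.572 0.012 0.028]
 [0.527 0.083 0.028]
 [0.572 0.083 0.028]] mid [0.527 0.048 0.028] [0.572 0.048 0.028]
[[0.652 0.049 0.055]
 [0.66  0.049 0.055]
 [0.662 0.049 0.055]]
TCP target [0.619 0.049 0.297] shift mm [ -59.694 -210.907    4.619] turn [ 0.002  0.006 -0.004] grasp now [0.56  0.26  0.135] q [ 0.352  0.239  1.557 -0.     1.339 -1.22 ]
```

Request:
apply_moves --series '[[[-8.6,-30.3,0],[0,0,0]],[[-8.6,-30.3,0],[0,0,0]],[[-8.6,-30.3,0],[0,0,0]],[[-8.6,-30.3,0],[0,0,0]],[[-8.6,-30.3,0],[0,0,0]],[[-8.6,-30.3,0],[0,0,0]],[[-8.4,-30.2,0],[0,0,0]],[[0,0,0],[0,0,0]],[[0,0,0],[0,0,0]]]'

```text
t: 8.85
tool_pos: [0.6178, 0.0456, 0.2953]
orientation: [-0.003, -3.14, -0.0]
force: [1.0, 0.6, -2.4]
opening: 0.056
gripper_force: 2.5
```

```bash
python3 - <<'E'
from h import *
delta([.619,.048,.06],down(np.pi))
im,d=robot.read_camera("side");c=robot.calibration("side")
z=im[150:330,240:440];cv2.imwrite("pics/s2.png",cv2.resize(z,None,fx=3,fy=3))
E
```

```text
TCP target [0.619 0.048 0.227] shift mm [-1.33   2.426 68.29 ] turn [ 0.    -0.002 -0.002] grasp now [0.617 0.046 0.128] q [-0.009  0.257  1.548  0.     1.338 -1.578]
```

View pics/s2.png

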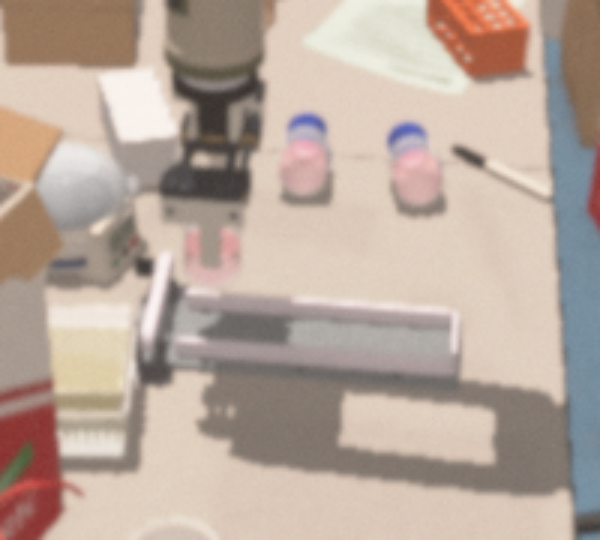

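The side crop shows the bottle still held upright over the lane at about (212,250). The grip force dropped to 2.5 N, so this may be the slackening. I'll pause and re-grip.

Request:
apply_moves --series '[[[0,0,0],[0,0,0]],[[0,0,0],[0,0,0]],[[0,0,0],[0,0,0]],[[0,0,0],[0,0,0]]]' --claw 0 --newtons 30

```text
t: 9.23
tool_pos: [0.6177, 0.0483, 0.2968]
orientation: [0.004, -3.142, -0.0]
force: [-0.3, 0.4, -1.7]
opening: 0.0557
gripper_force: 30.0
```

```bash
python3 - <<'E'
from h import *
delta([.619,.048,.06],down(np.pi))
c=robot.calibration("side");im,d=robot.read_camera("side");P=cloud(c,d)
k=(abs(P[...,0]-.619)<.035)&(abs(P[...,1]-.05)<.05)&(P[...,2]>.035)&(P[...,2]<.11)
h=cv2.cvtColor(im,cv2.COLOR_BGR2HSV);pink=((h[...,0]<12)|(h[...,0]>165))&(h[...,1]>50)&(h[...,2]>120)
k2=k&pink;print(k2.sum(), np.percentile(P[k2][:,2],[1,5,50,95]))
v,u=np.where(k2);print(u.min(),u.max(),v.min(),v.max())
for vv in (v.max()-2,v.max()+1): print(onplane(c,[(np.median(u),vv)],0), "ray at y", )
o,r=rays(c,[(np.median(u[v>v.max()-3]),v.max()+1)]);t=(.048+.028-o[1])/r[0,1];print("bottom edge at front",o+r[0]*t)
E
```

```text
TCP target [0.619 0.048 0.227] shift mm [-1.274 -0.297 69.836] turn [ 0.    -0.     0.003] grasp now [0.618 0.048 0.13 ] q [-0.005  0.255  1.548  0.     1.339 -1.578]
10 [0.102 0.104 0.107 0.11 ]
302 318 236 240
[[ 0.647 -0.066  0.   ]] ray at y
[[ 0.645 -0.051  0.   ]] ray at y
bottom edge at front [0.63  0.076 0.099]
```

Request:
apply_moves --series '[[[-1,0,12],[0,0,0]],[[0,0,12],[0,0,0]],[[0,0,12],[0,0,0]],[[0,0,12],[0,0,0]],[[0,0,10],[0,0,0]],[[0,0,5],[0,0,0]],[[0,0,3],[0,0,0]],[[0,0,0],[0,0,0]],[[0,0,0],[0,0,0]]]'

```text
t: 10.03
tool_pos: [0.6191, 0.0473, 0.2312]
orientation: [-0.002, 3.141, -0.0]
force: [0.3, 0.9, -2.8]
opening: 0.0558
gripper_force: 30.0
```

Request:
apply_moves --series '[[[0,0,2],[0,0,0]],[[0,0,1],[0,0,0]],[[0,0,0],[0,0,0]],[[0,0,0],[0,0,0]]]'

```text
t: 10.37
tool_pos: [0.6193, 0.0473, 0.2286]
orientation: [-0.002, 3.14, -0.0]
force: [0.1, 0.5, -0.4]
opening: 0.0556
gripper_force: 30.0
```

Request:
apply_moves --series '[[[0,0,1],[0,0,0]],[[0,0,1],[0,0,0]],[[0,0,0],[0,0,0]],[[0,0,0],[0,0,0]]]'

```text
t: 10.7
tool_pos: [0.6198, 0.0473, 0.2282]
orientation: [-0.002, 3.139, -0.0]
force: [-1.3, 0.5, 8.9]
opening: 0.0557
gripper_force: 30.0
```

Request:
apply_moves --series '[[[0,0,0],[0,0,0]],[[0,0,0],[0,0,0]],[[0,0,0],[0,0,0]],[[0,0,0],[0,0,0]],[[0,0,0],[0,0,0]],[[0,0,-15],[0,0,0]],[[0,0,-30],[0,0,0]],[[0,0,-35],[0,0,0]],[[0,0,-40],[0,0,0]],[[20,-10,-20],[0,0,0.12]],[[20,-10,0],[0,0,0.12]],[[0,0,0],[0,0,0.12]]]' --claw 1

```text
t: 11.7
tool_pos: [0.5763, 0.0288, 0.368]
orientation: [0.57, 3.087, -0.0]
force: [-1.2, 1.0, -1.1]
opening: 0.0929
gripper_force: 0.0
```

Request:
apply_moves --series '[[[0,0,0],[0,0,0.12]],[[0,0,0],[0,0,0.12]],[[0,0,0],[0,0,0.12]],[[0,0,0],[0,0,0.12]],[[0,0,0],[0,0,0.12]],[[0,0,0],[0,0,0.12]],[[0,0,0],[0,0,0.12]],[[0,0,0],[0,0,0.12]],[[0,0,0],[0,0,0.12]],[[0,0,0],[0,0,0.12]],[[0,0,0],[0,0,0.12]],[[0,0,0],[0,0,0.12]]]'

```text
t: 12.7
tool_pos: [0.5778, 0.0297, 0.3657]
orientation: [-2.465, -1.947, 0.001]
force: [-0.5, -0.7, 0.2]
opening: 0.0932
gripper_force: 0.0
```

Request:
apply_moves --series '[[[0,0,0],[0,0,0.12]],[[0,0,0],[0,0,0.12]],[[0,0,0],[0,0,0.12]],[[0,0,0],[0,0,0.12]],[[0,0,0],[0,0,0.12]],[[0,0,0],[0,0,0.12]],[[0,0,0],[0,0,0.12]],[[0,0,0],[0,0,0.12]],[[0,0,0],[0,0,0.12]],[[0,0,0],[0,0,0]]]'

```text
t: 13.53
tool_pos: [0.5778, 0.0297, 0.3657]
orientation: [-3.116, -0.402, 0.001]
force: [0.1, -0.2, 0.3]
opening: 0.0931
gripper_force: 0.0
```

```bash
python3 - <<'E'
from h import *
h1=np.radians(-79.5)
delta([.436,-.242,.15],down(h1))
im,d=robot.read_camera("side");cv2.imwrite("pics/s3.png",cv2.resize(im[130:330,220:440],None,fx=3,fy=3))
c=robot.calibration("top");im,d=robot.read_camera("top")
for st,ce,m in blobs(blue(im),25): print(st,ce,onplane(c,[ce],.11),onplane(c,[ce],.028))
E
```

```text
TCP target [ 0.436 -0.242  0.317] shift mm [-206.182  226.721   48.782] turn [0.    0.    1.644] grasp now [0.578 0.03  0.199] q [-0.037  0.094  1.599 -0.     1.449  1.277]
(np.int32(318), np.int32(115), np.int32(55), np.int32(33), np.int32(1242)) [345.9 130.8] [[0.821 0.058 0.11 ]] [[0.848 0.053 0.028]]
(np.int32(475), np.int32(231), np.int32(12), np.int32(16), np.int32(155)) [480.3 238. ] [[ 0.549 -0.257  0.11 ]] [[ 0.555 -0.286  0.028]]
(np.int32(474), np.int32(274), np.int32(13), np.int32(16), np.int32(159)) [480.5 281.6] [[ 0.445 -0.252  0.11 ]] [[ 0.443 -0.281  0.028]]
```

View pics/s3.png

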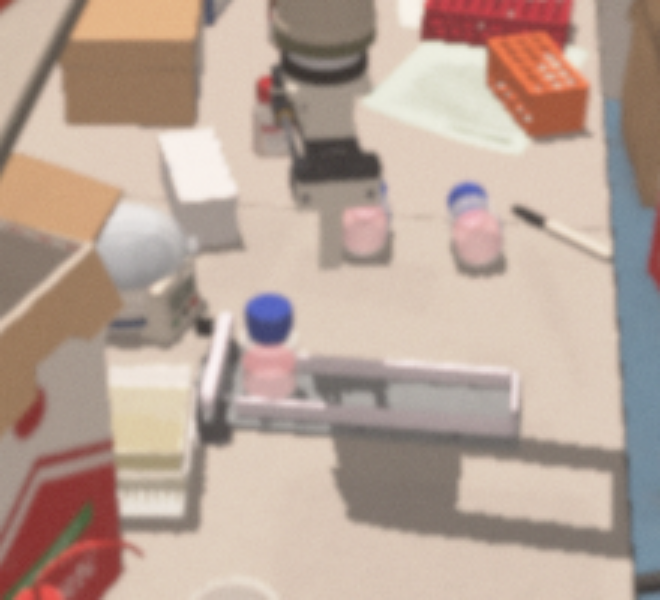

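The side crop shows the first bottle upright between the rails near the flag at (270,350). Next I go to the lying bottles.

Request:
apply_moves --series '[[[-22.9,25.2,0],[0,0,0]],[[-22.9,25.2,0],[0,0,0]],[[-22.9,25.2,0],[0,0,0]],[[-22.9,25.2,0],[0,0,0]],[[-22.9,25.2,0],[0,0,0]],[[-22.9,25.2,0],[0,0,0]],[[-22.9,25.2,0],[0,0,0]],[[-22.9,25.2,0],[0,0,0]],[[-22.9,25.2,0],[0,0,0]],[[0,0,0],[0,0,0.1174]],[[0,0,0],[0,0,0.1174]],[[0,0,0],[0,0,0.1174]]]'

```text
t: 14.63
tool_pos: [0.4373, -0.2437, 0.366]
orientation: [-3.138, 0.145, -0.0]
force: [0.6, 0.0, 0.2]
opening: 0.093
gripper_force: 0.0
```

Request:
apply_moves --series '[[[0,0,0],[0,0,0.1174]],[[0,0,0],[0,0,0.1174]],[[0,0,0],[0,0,0.1174]],[[0,0,0],[0,0,0.1174]],[[0,0,0],[0,0,0.1174]],[[0,0,0],[0,0,0.1174]],[[0,0,0],[0,0,0.1174]],[[0,0,0],[0,0,0.1174]],[[0,0,0],[0,0,0.1174]],[[0,0,0],[0,0,0.1174]],[[0,0,0],[0,0,0.1174]],[[0,0,0],[0,0,0]]]'

```text
t: 15.63
tool_pos: [0.4377, -0.2429, 0.3659]
orientation: [2.42, -2.003, -0.0]
force: [-0.5, -0.3, 0.6]
opening: 0.0927
gripper_force: 0.0
```

```bash
python3 - <<'E'
from h import *
h1=np.radians(-79.5)
delta([.436,-.242,.15],down(h1))
im,d=robot.read_camera("wrist");cv2.imwrite("pics/w4.png",im)
c=robot.calibration("wrist")
for st,ce,m in blobs(blue(im),300): print(st,ce,onplane(c,[ce],.035))
hsv=cv2.cvtColor(im,cv2.COLOR_BGR2HSV);pink=cv2.inRange(hsv,(0,35,140),(14,140,255))|cv2.inRange(hsv,(165,35,140),(180,140,255))
for st,ce,m in blobs(pink,600): print("pink",st,ce,onplane(c,[ce],.035))
E
```

```text
TCP target [ 0.436 -0.242  0.317] shift mm [-1.176  1.551 48.922] turn [0.    0.    0.005] grasp now [ 0.438 -0.243  0.199] q [-0.609 -0.12   1.81  -0.     1.451  2.345]
(np.int32(158), np.int32(121), np.int32(58), np.int32(46), np.int32(2141)) [185.8 143.2] [[ 0.556 -0.282  0.035]]
(np.int32(295), np.int32(155), np.int32(53), np.int32(43), np.int32(1947)) [320.7 174.5] [[ 0.444 -0.278  0.035]]
pink (np.int32(150), np.int32(194), np.int32(58), np.int32(51), np.int32(2509)) [177.8 218.1] [[ 0.557 -0.218  0.035]]
pink (np.int32(293), np.int32(223), np.int32(56), np.int32(51), np.int32(2484)) [320.2 247.4] [[ 0.432 -0.216  0.035]]
```

View pics/w4.png

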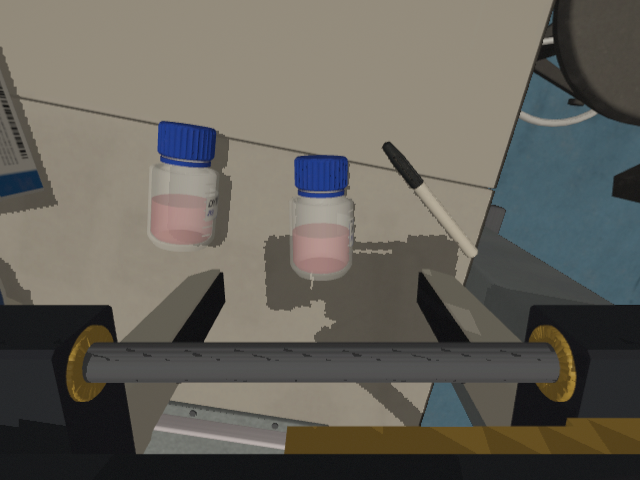

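The wrist view shows l1 straight ahead (cap (321,175), body (320,247)) and l0 to the left (cap (186,143)). The pen at (430,200) stays clear of the fingers.

Request:
apply_moves --series '[[[-1,1.5,25],[0,0,0]],[[0,0,25],[0,0,0.005]],[[17,0,0.9],[0,-0.1017,0]],[[17,0,0.9],[0,-0.1017,0]],[[17,0,0.9],[0,-0.1017,0]],[[17,0,0.9],[0,-0.1017,0]],[[17,0,0.9],[0,-0.1017,0]],[[17,0,0.9],[0,-0.1017,0]],[[0,0,0],[0,0,0]],[[0,0,0],[0,0,0]]]'

```text
t: 16.52
tool_pos: [0.4533, -0.337, 0.2832]
orientation: [-2.062, 1.708, 0.651]
force: [0.8, -0.6, 0.8]
opening: 0.0932
gripper_force: 0.0
```

```bash
python3 - <<'E'
from h import *
delta([.437,-.242,.03],down(np.radians(-79.2))*R.from_euler('y',-.61))
E
```

```text
TCP target [ 0.455 -0.336  0.167] shift mm [66.241 -1.747 95.635] turn [-0.001  0.002 -0.001] grasp now [ 0.436 -0.243  0.146] q [-0.833  0.38   1.488  0.314  1.801  2.111]
```

Request:
apply_moves --series '[[[11,-0.4,16],[0,0,0]],[[11,-0.4,16],[0,0,0]],[[11,-0.4,16],[0,0,0]],[[11,-0.4,16],[0,0,0]],[[11,0,16],[0,0,0]],[[5.5,0,8],[0,0,0]],[[5.5,0,8],[0,0,0]],[[0,0,0],[0,0,0]],[[0,0,0],[0,0,0]]]'

```text
t: 17.27
tool_pos: [0.4555, -0.335, 0.17]
orientation: [-2.062, 1.71, 0.647]
force: [0.3, 0.5, 1.1]
opening: 0.093
gripper_force: 0.0
```

Request:
apply_moves --series '[[[0,0,0],[0,0,0]],[[0,0,0],[0,0,0]],[[0,0,0],[0,0,0]],[[0,0,0],[0,0,0]],[[0,0,0],[0,0,0]],[[0,0,0],[0,0,0]],[[0,0,0],[0,0,0]],[[0,0,0],[0,0,0]]]' --claw 0 --newtons 35

```text
t: 17.93
tool_pos: [0.4552, -0.3353, 0.1691]
orientation: [-2.06, 1.711, 0.649]
force: [-0.4, -1.6, 0.5]
opening: 0.0553
gripper_force: 35.0
```

Request:
apply_moves --series '[[[-10,0,-15],[0,0,0]],[[-17,0,-24.6],[0,0,0]],[[-17,0,-24.6],[0,0,0]],[[-17,0,-24.6],[0,0,0]],[[-17,0,-24.6],[0,0,0]],[[-17,0,0.9],[0,0.1017,0]],[[-17,0,0.9],[0,0.1017,0]],[[-17,0,0.9],[0,0.1017,0]],[[-17,0,0.9],[0,0.1017,0]],[[-17,0,0.9],[0,0.1017,0]],[[-17,0,0.9],[0,0.1017,0]],[[0,0,0],[0,0,0]]]'

```text
t: 18.93
tool_pos: [0.4372, -0.239, 0.3367]
orientation: [2.418, -2.002, 0.006]
force: [-0.3, 1.2, -1.8]
opening: 0.055
gripper_force: 35.0
```

Request:
apply_moves --series '[[[0,0,0],[0,0,-0.1152]],[[0,0,0],[0,0,-0.1152]],[[0,0,0],[0,0,-0.1152]],[[0,0,0],[0,0,-0.1152]],[[0,0,0],[0,0,-0.1152]],[[0,0,0],[0,0,-0.1152]],[[0,0,0],[0,0,-0.1152]],[[0,0,0],[0,0,-0.1152]],[[0,0,0],[0,0,-0.1152]],[[0,0,0],[0,0,-0.1152]],[[0,0,0],[0,0,-0.1152]],[[0,0,0],[0,0,-0.1152]]]'

```text
t: 19.93
tool_pos: [0.4376, -0.2425, 0.3362]
orientation: [-3.138, -0.003, 0.003]
force: [-0.3, 0.2, -1.6]
opening: 0.0553
gripper_force: 35.0
```

```bash
python3 - <<'E'
from h import *
delta([.55,.048,.22],down(0))
E
```

```text
TCP target [0.55  0.048 0.387] shift mm [ 112.836 -290.491  -49.983] turn [-0.004  0.002  0.002] grasp now [ 0.437 -0.242  0.169] q [-0.609 -0.097  1.844  0.002  1.397  0.959]
```

Request:
apply_moves --series '[[[11.3,-29,-5],[0,0,0]],[[11.3,-29,-5],[0,0,0]],[[11.3,-29,-5],[0,0,0]],[[11.3,-29,-5],[0,0,0]],[[11.3,-29,-5],[0,0,0]],[[11.3,-29,-5],[0,0,0]],[[11.3,-29,-5],[0,0,0]],[[11.3,-29,-5],[0,0,0]],[[11.3,-29,-5],[0,0,0]],[[11.3,-29,-5],[0,0,0]]]'

```text
t: 20.77
tool_pos: [0.5524, 0.0487, 0.3863]
orientation: [-3.14, 0.005, 0.005]
force: [0.6, -0.9, -2.3]
opening: 0.0558
gripper_force: 35.0
```

Request:
apply_moves --series '[[[-20,0,1.2],[0,0.12,0]],[[-20,0,1.2],[0,0.12,0]],[[-20,0,1.2],[0,0.12,0]],[[-20,0,1.2],[0,0.12,0]],[[-20,0,1.2],[0,0.12,0]],[[-20,0,1.2],[0,0.12,0]],[[-20,0,1.2],[0,0.12,0]],[[-20,0,1.2],[0,0.12,0]],[[0,0,0],[0,0,0]]]'

```text
t: 21.52
tool_pos: [0.4358, 0.0519, 0.3303]
orientation: [2.784, -0.009, 1.445]
force: [-0.1, 0.6, -0.4]
opening: 0.0554
gripper_force: 35.0
```

```bash
python3 - <<'E'
from h import *
delta([.55,.048,.10],down(0)*R.from_euler('y',.96))
im,d=robot.read_camera("side");cv2.imwrite("pics/s4.png",cv2.resize(im[100:340,220:500],None,fx=2.5,fy=2.5))
E
```

```text
TCP target [0.413 0.048 0.196] shift mm [-123.037    3.834   58.926] turn [ 0.007  0.002 -0.003] grasp now [0.572 0.051 0.234] q [ 0.007 -0.778  2.493 -0.027  0.469  1.602]
```

View pics/s4.png

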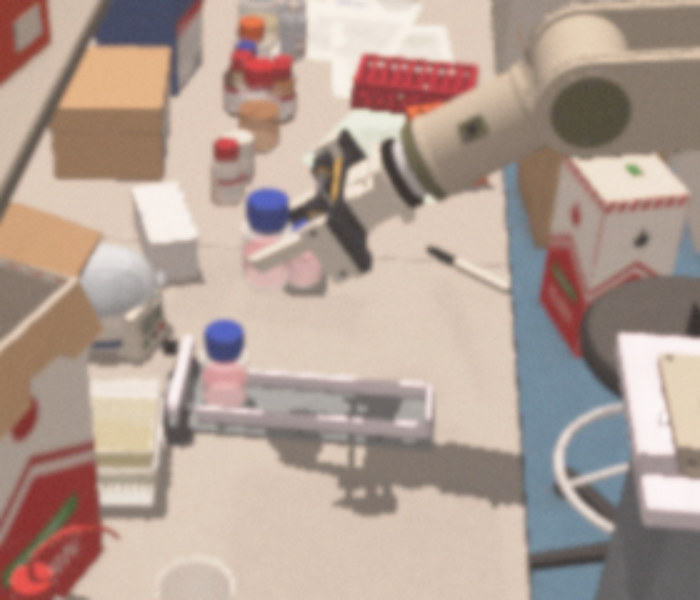

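The side crop shows bottle l1 held upright above the lane, cap at (268,210). The first bottle stands at (225,360). q3 is near its limit, so I lower in small steps and check.

Request:
apply_moves --series '[[[-11,0.8,5.2],[0.007,0,-0.003]],[[-11,0.8,5.2],[0,0,0]],[[-11,0.8,5.2],[0,0,0]],[[-11,0.8,5.2],[0,0,0]],[[-11,0.6,5.2],[0,0,0]],[[0,0,0],[0,0,0]],[[0,0,0],[0,0,0]]]'

```text
t: 22.15
tool_pos: [0.4466, 0.0528, 0.2728]
orientation: [2.816, -0.002, 1.384]
force: [-0.7, 0.2, -1.3]
opening: 0.0552
gripper_force: 35.0
```

```bash
python3 - <<'E'
from h import *
delta([.552,.048,.085],down(0)*R.from_euler('y',.96))
E
```

```text
TCP target [0.415 0.048 0.181] shift mm [-92.016   4.619  31.363] turn [0.004 0.046 0.001] grasp now [0.579 0.052 0.171] q [ 0.008 -0.609  2.497 -0.031  0.34   1.605]
```

Request:
apply_moves --series '[[[16,0,-11],[0,0,0]],[[16,0,-11],[0,0,0]],[[0.6,16.4,0.8],[0.0983,0,-0.0688]],[[0.6,16.4,0.8],[0.0983,0,-0.0688]],[[0.6,16.4,0.8],[0.0983,0,-0.0688]],[[0.6,16.4,0.8],[0.0983,0,-0.0688]],[[0.6,16.4,0.8],[0.0983,0,-0.0688]],[[0.6,16.4,0.8],[0.0983,0,-0.0688]],[[0.6,16.4,0.8],[0.0983,0,-0.0688]],[[0.6,16.4,0.8],[0.0983,0,-0.0688]],[[0.6,16.4,0.8],[0.0983,0,-0.0688]],[[0,0,0],[0,0,0]]]'

```text
t: 23.15
tool_pos: [0.4799, -0.0397, 0.3019]
orientation: [-2.437, -0.835, -1.111]
force: [0.1, -1.0, -1.7]
opening: 0.0553
gripper_force: 35.0
```

```bash
python3 - <<'E'
from h import *
delta([.535,.048,.2],down(np.radians(60))*R.from_euler('y',.96))
E
```

```text
TCP target [ 0.467 -0.07   0.296] shift mm [-23.103  15.725 -19.535] turn [ 0.252  0.073 -0.264] grasp now [0.575 0.046 0.195] q [-0.487 -0.293  2.213  0.956  1.086  0.009]
```

Request:
apply_moves --series '[[[-7.7,5.2,-6.5],[0.084,0.024,-0.088]],[[-7.7,5.2,-6.5],[0.084,0.024,-0.088]],[[-7.7,5.2,-6.5],[0.084,0.024,-0.088]],[[0,0,0],[0,0,0]],[[0,0,0],[0,0,0]]]'

```text
t: 23.57
tool_pos: [0.4696, -0.0691, 0.2967]
orientation: [-2.124, -1.214, -1.102]
force: [-0.5, 1.2, -2.1]
opening: 0.0555
gripper_force: 35.0
```

```bash
python3 - <<'E'
from h import *
delta([.535,.048,.085],down(np.radians(60))*R.from_euler('y',.96))
im,d=robot.read_camera("wrist");cv2.imwrite("pics/w5.png",im)
E
```

```text
TCP target [ 0.467 -0.07   0.181] shift mm [-96.216  -2.133  64.626] turn [ 0.009  0.004 -0.004] grasp now [0.539 0.048 0.2  ] q [-0.598 -0.125  2.106  0.978  1.387 -0.376]
```

View pics/w5.png

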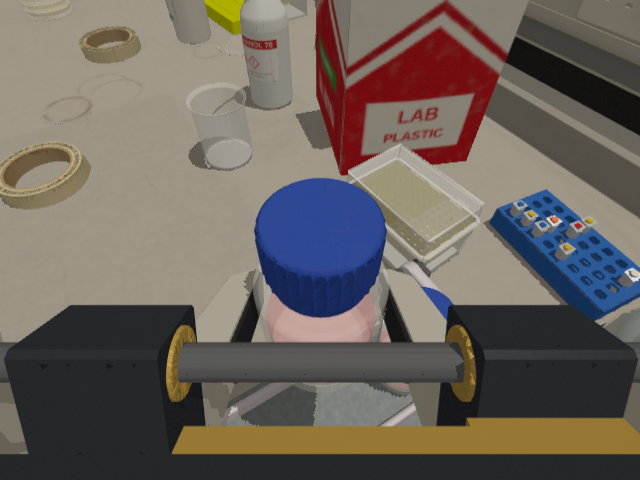

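The wrist view shows bottle l1 upright in the fingers, cap at (320,245), above the lane.

Request:
apply_moves --series '[[[-16,-0.4,10.8],[0.009,0.004,-0.004]],[[-16,-0.4,10.8],[0,0,0]],[[-16,-0.4,10.8],[0,0,0]],[[-16,-0.4,10.8],[0,0,0]],[[-16,-0.4,10.8],[0,0,0]],[[-16,0,10.8],[0,0,0]],[[0,0,0],[0,0,0]],[[0,0,0],[0,0,0]]]'

```text
t: 24.28
tool_pos: [0.4668, -0.0687, 0.1811]
orientation: [-2.109, -1.223, -1.099]
force: [0.0, 0.4, -0.7]
opening: 0.0555
gripper_force: 35.0
```

```bash
python3 - <<'E'
from h import *
delta([.535,.048,.063],down(np.radians(60))*R.from_euler('y',.96))
E
```

```text
TCP target [ 0.467 -0.07   0.159] shift mm [-19.247   0.717  11.44 ] turn [-0.002 -0.001  0.002] grasp now [0.535 0.05  0.085] q [-0.601  0.116  2.129  1.032  1.259 -0.614]
```

Request:
apply_moves --series '[[[-4.8,0.2,2.9],[0,0,0]],[[-4.8,0.2,2.9],[0,0,0]],[[-4.8,0.2,2.8],[0,0,0]],[[-4.8,0.2,2.8],[0,0,0]],[[0,0,0],[0,0,0]],[[0,0,0],[0,0,0]]]'

```text
t: 24.78
tool_pos: [0.4669, -0.0716, 0.1583]
orientation: [-2.108, -1.224, -1.101]
force: [-0.3, 0.6, -1.1]
opening: 0.0557
gripper_force: 35.0
```

Request:
apply_moves --series '[[[-1.6,0,1.1],[0,0,0]],[[-0.8,0,0.6],[0,0,0]],[[0,0,0],[0,0,0]],[[0,0,0],[0,0,0]]]'

```text
t: 25.12
tool_pos: [0.467, -0.0716, 0.1557]
orientation: [-2.108, -1.225, -1.101]
force: [0.0, 0.1, -2.1]
opening: 0.0554
gripper_force: 35.0
```

Request:
apply_moves --series '[[[-0.8,0,0.6],[0,0,0]],[[-0.8,0,0.6],[0,0,0]],[[0,0,0],[0,0,0]],[[0,0,0],[0,0,0]]]'

```text
t: 25.45
tool_pos: [0.4673, -0.0716, 0.1541]
orientation: [-2.107, -1.225, -1.102]
force: [-1.2, -0.7, 3.5]
opening: 0.0553
gripper_force: 35.0
```

Request:
apply_moves --series '[[[-0.8,0,0.6],[0,0,0]],[[0,0,0],[0,0,0]],[[0,0,0],[0,0,0]]]'

```text
t: 25.7
tool_pos: [0.4675, -0.0717, 0.1538]
orientation: [-2.106, -1.225, -1.104]
force: [-2.7, -1.7, 9.9]
opening: 0.0552
gripper_force: 35.0
```

Request:
apply_moves --series '[[[0,0,0],[0,0,0]],[[0,0,0],[0,0,0]],[[0,0,0],[0,0,0]],[[0,0,0],[0,0,0]],[[0,0,0],[0,0,0]],[[0,0,0],[0,0,0]],[[0,0,-10],[0,0,0]],[[0,0,-20],[0,0,0]],[[0,0,-30],[0,0,0]],[[0,0,-35],[0,0,0]],[[0,0,-35],[0,0,0]],[[0,0,0],[0,0,0]]]' --claw 1

```text
t: 26.7
tool_pos: [0.4137, -0.1687, 0.2313]
orientation: [-2.113, -1.229, -1.105]
force: [1.1, -1.1, 0.3]
opening: 0.0933
gripper_force: 0.0
```

```bash
python3 - <<'E'
from h import *
delta([.553,-.246,.2],down(np.radians(-88)))
im,d=robot.read_camera("side");cv2.imwrite("pics/s5.png",cv2.resize(im[100:340,220:500],None,fx=2.5,fy=2.5))
c=robot.calibration("side")
for st,ce,m in blobs(blue(im),60): 
  if ce[1]>170: print(st,ce,onplane(c,[ce],.097))
E
```

```text
TCP target [ 0.553 -0.246  0.367] shift mm [111.27  160.548 -75.088] turn [-1.209 -0.357  2.334] grasp now [ 0.483 -0.051  0.135] q [-0.851  0.034  2.095  0.893  1.486 -0.643]
(np.int32(303), np.int32(229), np.int32(13), np.int32(8), np.int32(74)) [309.2 232.7] [[0.624 0.035 0.097]]
(np.int32(334), np.int32(232), np.int32(13), np.int32(9), np.int32(78)) [339.8 235.8] [[0.537 0.038 0.097]]
```

View pics/s5.png

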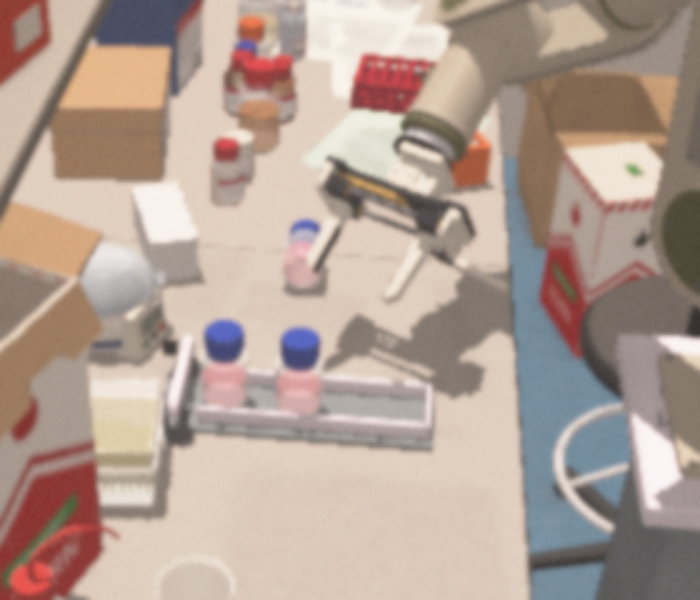

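Side crop: two bottles stand upright in the lane, caps at (225,340) and (300,348). l0 lies at (303,258).

Request:
apply_moves --series '[[[15.9,22.9,-10.7],[0,0,0]],[[15.9,22.9,-10.7],[0,0,0]],[[15.9,22.9,-10.7],[0,0,0]],[[15.9,22.9,-10.7],[0,0,0]],[[15.9,22.9,-10.7],[0,0,0]],[[15.9,22.9,-10.7],[0,0,0]],[[15.9,22.9,-10.7],[0,0,0]],[[0,0,0],[-0.055,-0.016,0.106]],[[0,0,0],[-0.055,-0.016,0.106]],[[0,0,0],[-0.055,-0.016,0.106]],[[0,0,0],[-0.055,-0.016,0.106]],[[0,0,0],[-0.055,-0.016,0.106]]]'

```text
t: 27.75
tool_pos: [0.5539, -0.2408, 0.3604]
orientation: [-2.5, -0.494, -0.98]
force: [-0.2, -0.0, -0.3]
opening: 0.093
gripper_force: 0.0
```

Request:
apply_moves --series '[[[0,0,0],[-0.055,-0.016,0.106]],[[0,0,0],[-0.055,-0.016,0.106]],[[0,0,0],[-0.055,-0.016,0.106]],[[0,0,0],[-0.055,-0.016,0.106]],[[0,0,0],[-0.055,-0.016,0.106]],[[0,0,0],[-0.055,-0.016,0.106]],[[0,0,0],[-0.055,-0.016,0.106]],[[0,0,0],[-0.055,-0.016,0.106]],[[0,0,0],[-0.055,-0.016,0.106]],[[0,0,0],[-0.055,-0.016,0.106]],[[0,0,0],[-0.055,-0.016,0.106]],[[0,0,0],[-0.055,-0.016,0.106]]]'

```text
t: 28.75
tool_pos: [0.5539, -0.2406, 0.3607]
orientation: [-2.61, 1.434, -0.36]
force: [0.2, 0.1, -0.3]
opening: 0.0929
gripper_force: 0.0
```

```bash
python3 - <<'E'
from h import *
delta([.553,-.246,.2],down(np.radians(-88)))
E
```

```text
TCP target [ 0.553 -0.246  0.367] shift mm [ 5.025  2.107 -6.323] turn [-0.272 -0.075  0.528] grasp now [ 0.6   -0.239  0.2  ] q [-0.542  0.043  1.675  0.162  1.192  1.991]
```

Request:
apply_moves --series '[[[1,0.5,-1.2],[-0.054,-0.015,0.106]],[[1,0.5,-1.2],[-0.054,-0.015,0.106]],[[1,0.5,-1.2],[-0.054,-0.015,0.106]],[[1,0.5,-1.2],[-0.054,-0.015,0.106]],[[1,0,-1.2],[-0.054,-0.015,0.104]],[[0,0,0],[0,0,0]],[[0,0,0],[0,0,0]]]'

```text
t: 29.33
tool_pos: [0.5532, -0.2463, 0.3664]
orientation: [-2.266, 2.169, -0.006]
force: [-0.3, -0.4, -0.2]
opening: 0.0928
gripper_force: 0.0
```

```bash
python3 - <<'E'
from h import *
delta([.553,-.246,.15],down(np.radians(-88)))
im,d=robot.read_camera("wrist");c=robot.calibration("wrist")
for st,ce,m in blobs(blue(im),300): print(st,ce,onplane(c,[ce],.035))
hsv=cv2.cvtColor(im,cv2.COLOR_BGR2HSV);pink=cv2.inRange(hsv,(0,35,140),(14,140,255))|cv2.inRange(hsv,(165,35,140),(180,140,255))
for st,ce,m in blobs(pink,600): print("pink",st,ce,onplane(c,[ce],.035))
E
```

```text
TCP target [ 0.553 -0.246  0.317] shift mm [-0.238  0.497 49.435] turn [-0.006  0.001  0.009] grasp now [ 0.554 -0.246  0.199] q [-0.505  0.162  1.523  0.004  1.451  2.593]
(np.int32(293), np.int32(155), np.int32(53), np.int32(41), np.int32(1946)) [319.1 173.5] [[ 0.558 -0.283  0.035]]
pink (np.int32(292), np.int32(222), np.int32(53), np.int32(51), np.int32(2364)) [317.8 246.1] [[ 0.556 -0.22   0.035]]
```

Request:
apply_moves --series '[[[0,-2.5,25],[0,0,0]],[[0,0,25],[-0.006,0,0.005]],[[17,0,0.9],[0,-0.1017,0]],[[17,0,0.9],[0,-0.1017,0]],[[17,0,0.9],[0,-0.1017,0]],[[17,0,0.9],[0,-0.1017,0]],[[17,0,0.9],[0,-0.1017,0]],[[17,0,0.9],[0,-0.1017,0]],[[0,0,0],[0,0,0]],[[0,0,0],[0,0,0]]]'

```text
t: 30.22
tool_pos: [0.5583, -0.3431, 0.2847]
orientation: [-1.908, 1.845, 0.602]
force: [0.2, -0.4, -0.1]
opening: 0.0931
gripper_force: 0.0
```

```bash
python3 - <<'E'
from h import *
delta([.556,-.246,.03],down(np.radians(-88))*R.from_euler('y',-.61))
E
```

```text
TCP target [ 0.559 -0.342  0.167] shift mm [66.272 -1.262 97.365] turn [ 0.     0.    -0.002] grasp now [ 0.555 -0.247  0.148] q [-0.749  0.561  1.246  0.427  1.774  2.352]
```

Request:
apply_moves --series '[[[11,-0.4,16],[0,0,0]],[[11,-0.4,16],[0,0,0]],[[11,-0.4,16],[0,0,0]],[[11,0,16],[0,0,0]],[[11,0,16],[0,0,0]],[[5.5,0,8],[0,0,0]],[[5.5,0,9],[0,0,0]],[[0,0,0],[0,0,0]],[[0,0,0],[0,0,0]]]'

```text
t: 30.97
tool_pos: [0.5605, -0.3405, 0.1707]
orientation: [-1.911, 1.843, 0.6]
force: [0.8, 0.1, -0.5]
opening: 0.093
gripper_force: 0.0
```

Request:
apply_moves --series '[[[0,0,0],[0,0,0]],[[0,0,0],[0,0,0]],[[0,0,0],[0,0,0]],[[0,0,0],[0,0,0]],[[0,0,0],[0,0,0]],[[0,0,0],[0,0,0]],[[0,0,0],[0,0,0]],[[0,0,0],[0,0,0]]]' --claw 0 --newtons 35

```text
t: 31.63
tool_pos: [0.5602, -0.3411, 0.17]
orientation: [-1.909, 1.844, 0.601]
force: [0.2, -0.9, 0.9]
opening: 0.0558
gripper_force: 35.0
```

Request:
apply_moves --series '[[[-10,0,-15],[0,0,0]],[[-17,0,-24.6],[0,0,0]],[[-17,0,-24.6],[0,0,0]],[[-17,0,-24.6],[0,0,0]],[[-17,0,-24.6],[0,0,0]],[[-17,0,0.9],[0,0.1017,0]],[[-17,0,0.9],[0,0.1017,0]],[[-17,0,0.9],[0,0.1017,0]],[[-17,0,0.9],[0,0.1017,0]],[[-17,0,0.9],[0,0.1017,0]],[[-17,0,0.9],[0,0.1017,0]],[[0,0,0],[0,0,0]]]'

```text
t: 32.63
tool_pos: [0.5571, -0.2425, 0.3394]
orientation: [2.261, -2.177, 0.008]
force: [0.1, 0.7, -2.3]
opening: 0.0556
gripper_force: 35.0
```

```bash
python3 - <<'E'
from h import *
s,p,r=pose();delta([.44,-.1,.2],r)
E
```

```text
TCP target [ 0.44  -0.099  0.367] shift mm [-147.607  111.819  -28.512] turn [0. 0. 0.] grasp now [ 0.557 -0.243  0.172] q [-0.494  0.187  1.546 -0.004  1.405  2.61 ]
```

Request:
apply_moves --series '[[[0,0,0],[0,0,-0.1195]],[[0,0,0],[0,0,-0.1195]],[[0,0,0],[0,0,-0.1195]],[[0,0,0],[0,0,-0.1195]],[[0,0,0],[0,0,-0.1195]],[[0,0,0],[0,0,-0.1195]],[[0,0,0],[0,0,-0.1195]],[[0,0,0],[0,0,-0.1195]],[[0,0,0],[0,0,-0.1195]],[[0,0,0],[0,0,-0.1195]],[[0,0,0],[0,0,-0.1195]],[[0,0,0],[0,0,-0.1195]]]'

```text
t: 33.63
tool_pos: [0.5566, -0.2466, 0.3378]
orientation: [-3.135, 0.152, 0.002]
force: [0.6, 0.4, -2.5]
opening: 0.0556
gripper_force: 35.0
```

Request:
apply_moves --series '[[[0,0,0],[0,0,-0.1195]],[[0,0,0],[0,0,-0.1195]],[[0,0,0],[0,0,-0.1195]],[[0,0,0],[0,0,-0.1195]],[[0,0,0],[0,0,-0.1195]],[[0,0,0],[0,0,-0.1195]],[[0,0,0],[0,0,-0.1195]],[[0,0,0],[0,0,-0.1195]],[[0,0,0],[0,0,-0.1195]],[[0,0,0],[0,0,-0.1195]],[[0,0,0],[0,0,-0.1195]],[[0,0,0],[0,0,-0.1195]]]'

```text
t: 34.63
tool_pos: [0.5566, -0.2466, 0.3378]
orientation: [-2.463, -1.945, -0.002]
force: [-0.4, 0.3, -2.7]
opening: 0.0553
gripper_force: 35.0
```

Request:
apply_moves --series '[[[0,0,0],[0,0,-0.1195]],[[0,0,0],[0,0,-0.1195]],[[30,-26,-5],[0,0,0]],[[30,-26,-5],[0,0,0]],[[30,-26,-5],[0,0,0]],[[30,-26,-5],[0,0,0]],[[0,0,-5],[0,0,0]],[[-20,0,1.2],[0,0.12,0]],[[-20,0,1.2],[0,0.12,0]],[[-20,0,1.2],[0,0.12,0]],[[-20,0,1.2],[0,0.12,0]],[[0,0,0],[0,0,0]]]'

```text
t: 35.63
tool_pos: [0.4518, -0.2067, 0.3414]
orientation: [-1.951, -1.942, -0.485]
force: [0.2, -0.5, -3.7]
opening: 0.0556
gripper_force: 35.0
```

```bash
python3 - <<'E'
from h import *
delta([.45,-.1,.2],down(np.radians(90))*R.from_euler('y',.96))
E
```

```text
TCP target [ 0.45  -0.237  0.296] shift mm [-48.06   -1.585  26.103] turn [ 0.     0.47  -0.005] grasp now [ 0.452 -0.128  0.194] q [-0.676  0.028  1.755  0.378  1.674 -0.692]
```

Request:
apply_moves --series '[[[-20,0,1.2],[0,0.1175,0]],[[-20,0,1.2],[0,0.1175,0]],[[-20,0,1.2],[0,0.1175,0]],[[-20,0,1.2],[0,0.1175,0]],[[0,0,0],[0,0,0]],[[0,0,0],[0,0,0]]]'

```text
t: 36.13
tool_pos: [0.4525, -0.2634, 0.2897]
orientation: [-1.651, -1.646, -0.845]
force: [0.5, -0.7, -1.6]
opening: 0.0557
gripper_force: 35.0
```

```bash
python3 - <<'E'
from h import *
delta([.445,.048,.14],down(np.radians(90))*R.from_euler('y',.96))
E
```

```text
TCP target [ 0.445 -0.089  0.236] shift mm [ 57.645  -7.469 173.453] turn [-0.001  0.01  -0.004] grasp now [ 0.452 -0.128  0.193] q [-0.83   0.345  1.61   0.622  1.917 -0.84 ]
```

Request:
apply_moves --series '[[[8.2,-1.1,24.8],[0,0.01,-0.004]],[[8.2,-1.1,24.8],[0,0,0]],[[8.2,-1.1,24.8],[0,0,0]],[[8.2,-1.1,24.8],[0,0,0]],[[8.2,-1.1,24.8],[0,0,0]],[[8.2,-1.1,24.8],[0,0,0]],[[8.2,-1.1,24.8],[0,0,0]],[[0,0,0],[0,0,0]],[[0,0,0],[0,0,0]]]'

```text
t: 36.88
tool_pos: [0.4451, -0.0864, 0.2408]
orientation: [-1.64, -1.656, -0.855]
force: [1.1, 0.8, -2.2]
opening: 0.0553
gripper_force: 35.0
```

```bash
python3 - <<'E'
from h import *
delta([.445,.048,.065],down(np.radians(90))*R.from_euler('y',.96))
im,d=robot.read_camera("side");cv2.imwrite("pics/s6.png",cv2.resize(im[100:340,220:500],None,fx=2.5,fy=2.5))
E
```

```text
TCP target [ 0.445 -0.089  0.161] shift mm [-66.694  -0.685  44.296] turn [-0.001  0.005  0.009] grasp now [0.445 0.05  0.144] q [-0.6    0.155  1.942  0.744  1.68  -0.779]
```

View pics/s6.png

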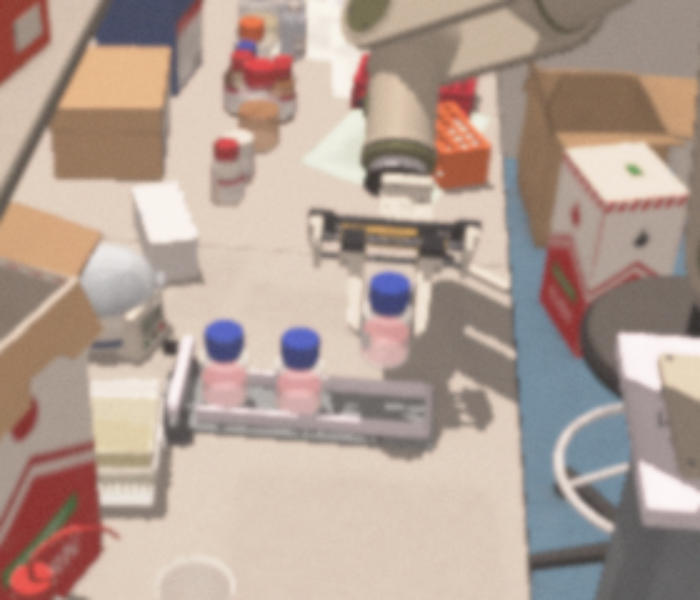

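The third bottle hangs upright at (388,320) over the robot's end of the lane. The other two stand in place.

Request:
apply_moves --series '[[[-13.3,-0.2,8.9],[0,0.005,0.009]],[[-13.3,-0.2,8.9],[0,0,0]],[[-13.3,-0.2,8.9],[0,0,0]],[[-13.3,0,8.9],[0,0,0]],[[-8.3,0,5.8],[0,0,0]],[[-5,0,3],[0,0,0]],[[0,0,0],[0,0,0]],[[0,0,0],[0,0,0]]]'

```text
t: 37.6
tool_pos: [0.4446, -0.09, 0.1594]
orientation: [-1.644, -1.636, -0.857]
force: [0.4, -0.7, -2.1]
opening: 0.0551
gripper_force: 35.0
```

```bash
python3 - <<'E'
from h import *
delta([.445,.048,.0605],down(np.radians(90))*R.from_euler('y',.96))
E
```

```text
TCP target [ 0.445 -0.089  0.156] shift mm [-1.919  0.45   2.777] turn [ 0.    -0.004 -0.005] grasp now [0.445 0.047 0.064] q [-0.608  0.325  1.934  0.74   1.571 -0.88 ]
```

Request:
apply_moves --series '[[[-1,0.4,1.4],[0,0,0]],[[-1,0,1.4],[0,0,0]],[[-0.8,0,0.6],[0,0,0]],[[0,0,0],[0,0,0]],[[0,0,0],[0,0,0]]]'

```text
t: 38.02
tool_pos: [0.445, -0.0888, 0.155]
orientation: [-1.644, -1.636, -0.857]
force: [1.8, -4.8, 0.2]
opening: 0.0554
gripper_force: 35.0
```

Request:
apply_moves --series '[[[-0.8,0,0.6],[0,0,0]],[[-0.8,0,0.6],[0,0,0]],[[0,0,0],[0,0,0]],[[0,0,0],[0,0,0]]]'

```text
t: 38.35
tool_pos: [0.445, -0.0889, 0.1538]
orientation: [-1.642, -1.636, -0.858]
force: [-2.6, -8.4, 9.8]
opening: 0.0551
gripper_force: 35.0
```

Request:
apply_moves --series '[[[-1.2,0,-1.6],[0,0,0]],[[0,0,0],[0,0,0]],[[0,0,0],[0,0,0]]]'

```text
t: 38.6
tool_pos: [0.4448, -0.09, 0.1534]
orientation: [-1.641, -1.634, -0.859]
force: [1.0, 0.8, 7.9]
opening: 0.0554
gripper_force: 35.0
```

Request:
apply_moves --series '[[[0,0,0],[0,0,0]],[[0,0,0],[0,0,0]],[[0,0,0],[0,0,0]],[[0,0,0],[0,0,0]],[[0,0,0],[0,0,0]],[[0,0,-10],[0,0,0]],[[0,0,-15],[0,0,0]],[[0,0,-20],[0,0,0]],[[0,0,-30],[0,0,0]],[[0,0,-35],[0,0,0]],[[0,0,-30],[0,0,0]],[[0,0,0],[0,0,0]]]' --claw 0.74

```text
t: 39.6
tool_pos: [0.4456, -0.2104, 0.2365]
orientation: [-1.649, -1.64, -0.859]
force: [1.5, -1.1, -0.3]
opening: 0.0692
gripper_force: 0.0
```

```bash
python3 - <<'E'
from h import *
delta([.40,.048,.25],down(np.pi))
im,d=robot.read_camera("side");cv2.imwrite("pics/s7.png",cv2.resize(im[180:300,270:430],None,fx=4,fy=4))
E
```

```text
TCP target [0.4   0.048 0.417] shift mm [296.011 -46.864 107.718] turn [ 0.752 -0.746 -1.443] grasp now [ 0.446 -0.074  0.141] q [-0.779  0.329  1.745  0.645  1.796 -0.873]
```

View pics/s7.png

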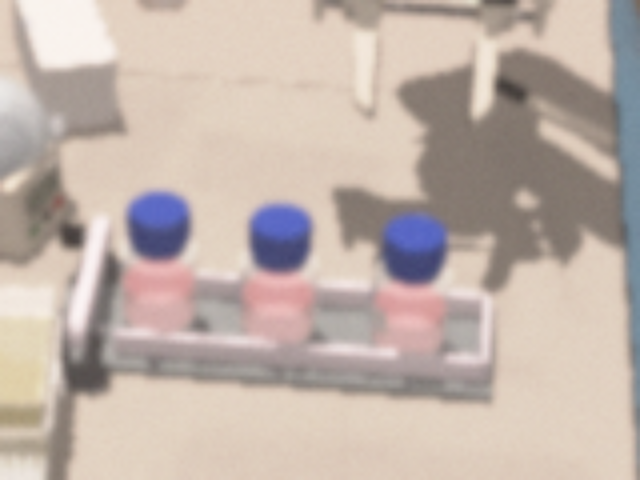

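All three bottles stand upright in the lane (caps at (158,225), (280,235) and (413,245)), so I fetch the pusher pose behind the row.

Request:
apply_moves --series '[[[24.5,0,-17.2],[0,0,0]],[[24.5,0,-17.2],[0,0,0]],[[24.5,0,-17.2],[0,0,0]],[[24.5,0,-17.2],[0,0,0]],[[24.5,0,-17.2],[0,0,0]],[[24.5,0,-17.2],[0,0,0]],[[0,0,0],[0.05,-0.05,-0.096]],[[0,0,0],[0.05,-0.05,-0.096]],[[0,0,0],[0.05,-0.05,-0.096]],[[0,0,0],[0.05,-0.05,-0.096]],[[0,0,0],[0.05,-0.05,-0.096]],[[0,0,0],[0.05,-0.05,-0.096]]]' --claw 0

```text
t: 40.65
tool_pos: [0.4452, -0.2058, 0.4106]
orientation: [-1.134, -2.383, -0.594]
force: [0.2, 0.4, -0.2]
opening: 0.0003
gripper_force: 0.0
```

Request:
apply_moves --series '[[[0,0,0],[0.05,-0.05,-0.096]],[[0,0,0],[0.05,-0.05,-0.096]],[[0,0,0],[0.05,-0.05,-0.096]],[[0,0,0],[0.05,-0.05,-0.096]],[[0,0,0],[0.05,-0.05,-0.096]],[[0,0,0],[0.05,-0.05,-0.096]],[[0,0,0],[0.05,-0.05,-0.096]],[[0,0,0],[0.05,-0.05,-0.096]],[[0,0,0],[0.05,-0.05,-0.096]],[[0,0,0],[0,0,0]],[[0,0,0],[0,0,0]]]'

```text
t: 41.57
tool_pos: [0.4448, -0.2055, 0.411]
orientation: [-0.004, -3.136, -0.009]
force: [0.5, -0.6, 0.3]
opening: 0.0005
gripper_force: 0.0
```

```bash
python3 - <<'E'
from h import *
delta([.385,.048,.2],down(np.pi))
E
```

```text
TCP target [0.385 0.048 0.367] shift mm [ 60.202 253.129  45.737] turn [ 0.005 -0.005 -0.002] grasp now [ 0.444 -0.205  0.244] q [-0.538 -0.17   1.773  0.002  1.546 -2.107]
```

Request:
apply_moves --series '[[[7,31.6,0],[0.005,-0.005,-0.002]],[[7,31.6,0],[0,0,0]],[[7,31.6,0],[0,0,0]],[[7,31.6,0],[0,0,0]],[[7,31.6,0],[0,0,0]],[[7,31.6,0],[0,0,0]],[[7,31.6,0],[0,0,0]],[[7,31.6,0],[0,0,0]],[[0,0,30],[0,0,0]],[[0,0,30],[0,0,0]],[[0,0,0],[0,0,0]],[[0,0,0],[0,0,0]]]'

```text
t: 42.57
tool_pos: [0.3883, 0.0463, 0.35]
orientation: [-0.001, -3.137, 0.002]
force: [0.1, -0.4, 0.3]
opening: 0.0006
gripper_force: 0.0
```

```bash
python3 - <<'E'
from h import *
delta([.389,.048,.036],down(np.pi),gl=.186)
E
```

```text
TCP target [0.389 0.048 0.222] shift mm [ -1.339   1.832 127.966] turn [-0.001 -0.005 -0.001] grasp now [0.387 0.046 0.183] q [-0.012 -0.44   2.1   -0.001  1.486 -1.582]
```

Request:
apply_moves --series '[[[0,1.8,25],[0,-0.005,0]],[[0,0,25],[0,0,0]],[[0,0,25],[0,0,0]],[[0,0,25],[0,0,0]],[[0,0,18],[0,0,0]],[[0,0,10],[0,0,0]],[[0,0,0],[0,0,0]],[[0,0,0],[0,0,0]]]'

```text
t: 43.23
tool_pos: [0.3906, 0.0475, 0.2247]
orientation: [-0.0, 3.135, -0.002]
force: [0.0, 0.7, 1.3]
opening: 0.0005
gripper_force: 0.0
```

Request:
apply_moves --series '[[[-5,0,0],[0,0,0]],[[-5,0,0],[0,0,0]],[[-5,0,0],[0,0,0]],[[-4,0,0],[0,0,0]],[[-4,0,0],[0,0,0]],[[-4,0,0],[0,0,0]],[[-4,0,0],[0,0,0]],[[-4,0,0],[0,0,0]],[[-4,0,0],[0,0,0]],[[-4,0,0],[0,0,0]],[[-4,0,0],[0,0,0]],[[0,0,0],[0,0,0]]]'

```text
t: 44.23
tool_pos: [0.4376, 0.0478, 0.2238]
orientation: [-0.002, 3.134, -0.003]
force: [-0.1, 0.9, 0.7]
opening: 0.0004
gripper_force: 0.0
```

```bash
python3 - <<'E'
from h import *
delta([.4885,.048,.036],down(np.pi),gl=.186)
im,d=robot.read_camera("side");cv2.imwrite("pics/s8.png",cv2.resize(im[180:300,270:430],None,fx=4,fy=4))
c=robot.calibration("side")
for st,ce,m in blobs(blue(im),60):
  if ce[1]>220: print(st,ce,onplane(c,[ce],.097))
E
```

```text
TCP target [0.488 0.048 0.222] shift mm [-50.917   0.139   2.221] turn [-0.002  0.008  0.001] grasp now [0.439 0.048 0.057] q [-0.007 -0.142  2.104 -0.002  1.171 -1.579]
(np.int32(303), np.int32(229), np.int32(13), np.int32(8), np.int32(75)) [309.2 232.7] [[0.624 0.035 0.097]]
(np.int32(334), np.int32(233), np.int32(12), np.int32(7), np.int32(74)) [339.6 235.9] [[0.537 0.039 0.097]]
```

Request:
apply_moves --series '[[[-4,0,0],[0,0,0]],[[-4,0,0],[0,0,0]],[[-4,0,0],[0,0,0]],[[-4,0,0],[0,0,0]],[[-4,0,0],[0,0,0]],[[-4,0,0],[0,0,0]],[[-4,0,0],[0,0,0]],[[-4,0,0],[0,0,0]],[[-4,0,0],[0,0,0]],[[-2,0,0],[0,0,0]],[[0,0,0],[0,0,0]]]'

```text
t: 45.2
tool_pos: [0.4753, 0.0479, 0.2241]
orientation: [-0.002, 3.135, -0.003]
force: [-0.9, 0.5, 0.1]
opening: 0.0003
gripper_force: 0.1
```

```bash
python3 - <<'E'
from h import *
delta([.4885,.048,.036],down(np.pi),gl=.186)
im,d=robot.read_camera("side");cv2.imwrite("pics/s8.png",cv2.resize(im[180:300,270:430],None,fx=4,fy=4))
c=robot.calibration("side")
for st,ce,m in blobs(blue(im),30):
  if ce[1]>220: print(st,ce,onplane(c,[ce],.097))
E
```

```text
TCP target [0.488 0.048 0.222] shift mm [-13.215   0.091   2.161] turn [-0.002  0.007  0.001] grasp now [0.476 0.048 0.057] q [-0.006 -0.034  2.003 -0.002  1.165 -1.578]
(np.int32(303), np.int32(229), np.int32(12), np.int32(8), np.int32(76)) [308.5 232.7] [[0.626 0.035 0.097]]
(np.int32(322), np.int32(231), np.int32(13), np.int32(8), np.int32(77)) [328.4 234.9] [[0.569 0.038 0.097]]
(np.int32(342), np.int32(234), np.int32(7), np.int32(8), np.int32(37)) [345.2 237. ] [[0.522 0.042 0.097]]
```

View pics/s8.png

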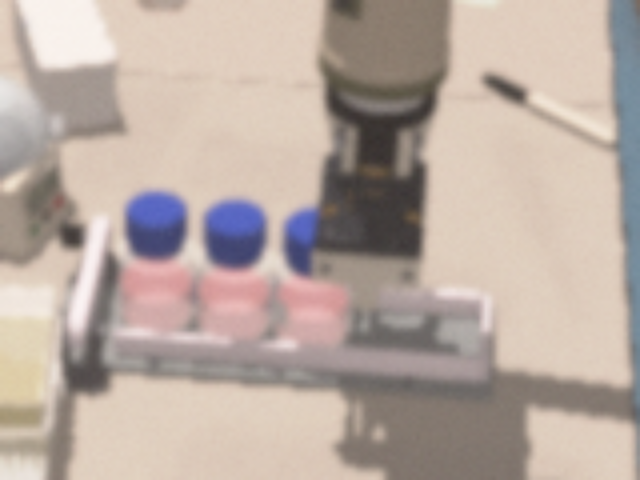

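The row is upright and nearly closed, with caps at (155,225), (233,233) and (300,240). About 13 mm are left, so I continue slowly.

Request:
apply_moves --series '[[[-2,0,0],[0,0,0]],[[-2,0,0],[0,0,0]],[[-2,0,0],[0,0,0]],[[-2,0,0],[0,0,0]],[[-2,0,0],[0,0,0]],[[0,0,0],[0,0,0]],[[0,0,0],[0,0,0]]]'

```text
t: 45.83
tool_pos: [0.4852, 0.0479, 0.2241]
orientation: [-0.002, 3.134, -0.002]
force: [-1.4, -0.1, -0.3]
opening: 0.0007
gripper_force: 0.5
```

Request:
apply_moves --series '[[[-1,0,0],[0,0,0]],[[-1,0,0],[0,0,0]],[[-1,0,0],[0,0,0]],[[0,0,0],[0,0,0]],[[0,0,0],[0,0,0]]]'

```text
t: 46.25
tool_pos: [0.4879, 0.0479, 0.2241]
orientation: [-0.002, 3.135, -0.003]
force: [-3.5, 0.1, 2.2]
opening: 0.0006
gripper_force: 1.7
```

Request:
apply_moves --series '[[[-1,0,0],[0,0,0]],[[-1,0,0],[0,0,0]],[[0,0,0],[0,0,0]],[[0,0,0],[0,0,0]],[[0,0,0],[0,0,0]]]'

```text
t: 46.67
tool_pos: [0.4895, 0.0479, 0.2241]
orientation: [-0.002, 3.136, -0.003]
force: [-7.3, -0.3, 6.0]
opening: 0.0004
gripper_force: 3.9
```

Request:
apply_moves --series '[[[-1,0,0],[0,0,0]],[[-1,0,0],[0,0,0]],[[0,0,0],[0,0,0]],[[0,0,0],[0,0,0]],[[0,0,0],[0,0,0]]]'

```text
t: 47.08
tool_pos: [0.4904, 0.048, 0.2241]
orientation: [-0.003, 3.14, -0.003]
force: [-19.2, -0.1, 16.0]
opening: 0.0004
gripper_force: 9.5
```

Request:
apply_moves --series '[[[1,0,0],[0,0,0]],[[1,0,0],[0,0,0]],[[1,0,0],[0,0,0]],[[2,0,0],[0,0,0]],[[3,0,0],[0,0,0]],[[10,0,0],[0,0,0]],[[20,0,0],[0,0,0]],[[20,0,0],[0,0,0]],[[0,0,-30],[0,0,0]],[[0,0,-35],[0,0,0]],[[0,0,-35],[0,0,0]],[[0,0,-20],[0,0,0]]]'

```text
t: 48.08
tool_pos: [0.4336, 0.048, 0.3479]
orientation: [-0.002, 3.129, -0.003]
force: [0.8, -0.4, 1.2]
opening: 0.0001
gripper_force: 0.0
```

```bash
python3 - <<'E'
from h import *
for n in ("side","wrist"):
    im,d=robot.read_camera(n);c=robot.calibration(n)
    if n=="side": A=cv2.resize(im[200:290,280:420],None,fx=4,fy=4)
    for st,ce,m in blobs(blue(im),60):
        if n=="wrist" or 220<ce[1]<260: print(n,st,ce,onplane(c,[ce],.097))
cv2.imwrite("pics/f.png",A)
s,p,r=pose();print(s["t"],p)
E
```

```text
side (np.int32(298), np.int32(229), np.int32(13), np.int32(7), np.int32(73)) [303.7 232. ] [[0.639 0.033 0.097]]
side (np.int32(318), np.int32(231), np.int32(12), np.int32(8), np.int32(78)) [323.5 234.5] [[0.583 0.038 0.097]]
side (np.int32(338), np.int32(233), np.int32(12), np.int32(8), np.int32(81)) [343.5 236.7] [[0.526 0.041 0.097]]
wrist (np.int32(315), np.int32(383), np.int32(12), np.int32(43), np.int32(360)) [320.2 403.2] [[0.562 0.047 0.097]]
48.1833 [0.435 0.048 0.349]
```

View pics/f.png

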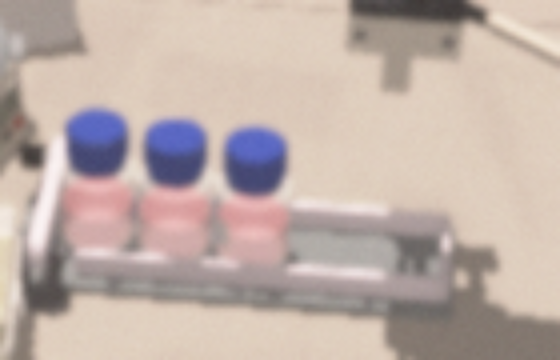

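The crop shows three upright bottles (caps at (97,142), (175,152) and (255,160)), spaced 56–57 mm apart and touching the lowered flag on the left. The arm is clear of everything.

```bash
python3 -c "
from plant import robot
print(robot.close_job())"
```

```text
the job is handed in; nothing more can be done
None
```

The job is handed in with the flag down and all three bottles standing upright in a closed row against it; the beaker, tape and carton were not touched, and I don't have the judge's verdict.

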